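Right the fallen room-spray bottle and ready the display

TASK

Get the room-spray display ready for customers: stand the fallen bottle with the black cap upright on the table clear of the tray and let go of it, then take it afresh and set it upright on the tray floor, on the green dot in the empty place of the row, without toppling or shifting the other bottles. When it stands there released, push the white nozzle of the tester bottle fully down and let it spring back up.

Things in the scene. Friction and masses are not known exactly. Their poses are not given: they have to be found in the camera images.
- fallen: Room-spray bottle, amber glass, blank paper labels, black cap; it starts lying on its side on the table. 150 mm long, 0.2 kg: square body 44 x 44 mm for the first 100 mm from the base, then a round shoulder 34 mm in diameter and 8 mm long, then a round cap 30 mm in diameter and 42 mm long, fixed on. Origin: centre of the base; the x axis runs along the bottle from base to cap (it points up when the bottle stands); y and z are square to the body's flat sides.
- gap: Flat green dot, 38 mm in diameter, painted on the tray's floor, marking the one empty place of the row. Origin: its centre, on the tray's floor (6 mm above the table). Its x axis lies across the lane, away from the robot, y along the row, z up. The places of the row are 80 mm apart, centre to centre.
- tray: Fixed low wooden display tray, 72 mm deep (x) and 350 mm long (y), with four places in a row along its y axis, 40 and 120 mm either side of its middle. Origin: centre of its underside, on the table; x across the lane, z up. Floor 6 mm thick; the rims all round stand to 14 mm and leave a lane 56 mm wide for the 44 mm square bottles, so a bottle must go in square to the lane within about 15 degrees.
- bottle_a: One of three bottles standing in the row, same shape as the fallen one but with a white cap. Loose, 0.2 kg. Origin: centre of its base, z up.
- bottle_b: Another white-capped bottle in the row, same shape. Loose. Origin: centre of its base, z up.
- bottle_c: The third white-capped bottle in the row, same shape. Loose. Origin: centre of its base, z up.
- tester: Fixed tester: an amber bottle 44 mm square with green labels and a white sprung nozzle, on a wooden foot 90 x 90 x 16 mm, 142 mm tall in all. Origin: centre of the foot's underside, on the table; z up.
- nozzle_top (a point): Centre of the top of the tester's nozzle, a white round head 28 mm in diameter, 142 mm above the table when up. It is pushed straight down.
- nozzle (a joint): How far the tester's nozzle is pushed down, in m: 0 up, 0.007 fully down against a hard stop. The spring takes about 1.2 N to start and 5.4 N at the stop.

How it is judged:
By the outcome, as a careful person would: the job done as asked, in the order asked, and still so for the second after the job is handed in, with the robot touching nothing.
It also fails if it takes over 69 s, if anything falls off the work surface, if the arm or the gripper's body presses on something with over 40 N, if the wrist force passes 120 N, or if a joint passes its speed limit or range.

ROBOT

A 6-joint arm with a two-finger parallel gripper is mounted at the origin on a cart in front of the work surface, level with it; the furniture and walls round the work are solid. World frame = base frame: x ahead of the robot, y to its left, z up, the work surface at z = 0. Lengths are in m, angles in rad, forces in N, time in s.
With the tool pointing down it reaches from about 0.275 to 0.725 m from the base axis. Payload 15.9 kg.
Tool frame: the origin (TCP) lies between the finger pads; the fingertips stand 14 mm ahead of it and the grasp point (between the pads) lies 5 mm behind it; x points along the fingers, y is the direction in which the jaws open and shut, and the axes are right-handed (so a half turn about x gives the same grasp; the last joint's range is limited). The gripper opens to 85 mm and grips with 20 to 120 N. Pads are 22 mm wide; open, the fingers measure 114 mm over their backs; the gripper's body (76 mm by 85 mm) begins 54 mm behind the grasp point. The pads swing forward as they close: fully open they stand 13 mm farther back than shut.
Start: joints at [1.104, 0.213, -0.034, 1.323, 0, 1.571], TCP at [0.225, 0.446, 0.245] pointing down, gripper open.
Joint ranges: [-2.98, 2.98], [-0.74, 1.72], [-1.14, 1.35], [-2.1, 2.04], [-1.57, 1.44], [-3.14, 3.14]. Speed limits (rad/s): [1.89, 1.89, 2.39, 2.57, 3.14, 3.14].

INTERFACE

Orientations are given as a unit quaternion [x, y, z, w].
In Python, from bench import * gives the robot as it stands.
- The arm moves only by the tool send_rows, never from a script. Its argument "series" is a list of rows, each a list of 7 numbers: the closure in counts, from 0 (fully open) to 255 (shut), then the shift along the world's x, y, z in m, then the turn, a rotation vector about the world's x, y, z in degrees. A call has 1 to 12 rows; each row is the pose to reach, as a shift and turn from the pose measured when the call began; what a row does not reach only later rows make up. A row lasts 1/12 s, in which the tool goes at most 41.7 mm and 7.16 degrees, less where a joint would pass 70% of its speed; a pose out of reach is approached as far as the arm can. A call with a gripper value outside its range is refused whole. The fingers move at their own pace and stop on an object; the grip force is fixed at half the most. Time passes only in rows, so rows that repeat a pose let the fingers close. It gives the time, the measured TCP pose, the force and the opening at its end, in the units of the state.
- get_obs(): the state, without advancing time (a new reading comes with each control period).
- camera(name): name is "scene" or "top"; returns the picture (384x512x3 uint8, red, green, blue); there is no depth.
- calibration(name): a dict with "fx", "fy", "cx", "cy" (pixels), "R" (3x3) and "t" (3): a world point X has camera coordinates R X + t. Camera axes: x right, y down, z forward; pixel columns grow to the right and rows downward; lengths in m; the calibration is good to about 2 mm. A picture is of the moment at which its call begins. calibration takes no time and is no camera call.
- sign_off(): hands the job in, once; it reports no verdict.
The state is a dict: "time": time; "q": joint angles; "qvel": joint speeds; "joint_torque": joint torques, N m; "tool_pos": TCP position; "tcp_rot": TCP orientation; "contact_force": force on the tool from outside, world axes, zero at the start; "wrist_torque": the same for the moment, N m; "gripper_width": finger opening in m.
Only numpy, scipy, OpenCV 4.12 (cv2) and the standard library are available. Lean on these libraries where they do the work, as an engineer would, in place of code of your own. Each camera call takes 0.05 s, during which the arm holds its last target.

## Working session

There is one attempt and no reset: what is moved stays moved. The work goes in short steps, Python scripts to look and compute and a tool call to move; the robot and the scene stay as the last step left them, time stands still between calls to the robot, and variables do not carry over. Pictures are saved under pics/ and viewed, and the job is handed in when it is done.

Besides the shell and the picture viewer there is one more tool, called after ">>>" by a JSON object that holds its "name" and its "arguments". send_rows: Moves the arm, as the interface text tells. Its arguments: {"type":"object","properties":{"series":{"type":"array","items":{"type":"array","items":{"type":"number"}}}},"required":["series"]}

```bash
mkdir -p pics; ls
python3 - <<'E'
from bench import *
import cv2
o=get_obs();print({k:o[k] for k in('time','tool_pos','tcp_rot','gripper_width','contact_force')})
for n in('scene','top'):
    im=camera(n);cv2.imwrite(f'pics/{n}0.png',im[:,:,::-1]);c=calibration(n);print(n,c)
E
```

```text
pics
{'time': 0.0, 'tool_pos': array([0.22487445, 0.44620652, 0.24480866]), 'tcp_rot': array([ 0.16316375,  0.68802619, -0.16394817,  0.68783613]), 'gripper_width': 0.08562788218224213, 'contact_force': array([ 0.88447712, -0.37319894, -0.15113931])}
scene {'fx': 422.3025950030422, 'fy': 422.3025950030422, 'cx': 246.75813570772405, 'cy': 180.4395193168365, 'R': array([[ 0.72559013, -0.68812656, -0.00088883],
       [-0.48913362, -0.51485406, -0.7040409 ],
       [ 0.48401163,  0.51127989, -0.71015887]]), 't': array([-0.39942828,  0.33990841,  0.78057475])}
top {'fx': 454.9870649042717, 'fy': 454.9870649042717, 'cx': 254.47982815672614, 'cy': 195.5016752222248, 'R': array([[-0.02171705, -0.99956674,  0.01986689],
       [-0.99735622,  0.02028212, -0.06977967],
       [ 0.0693465 , -0.02132978, -0.99736458]]), 't': array([0.01294057, 0.57242208, 1.07647429])}
```

View pics/scene0.png

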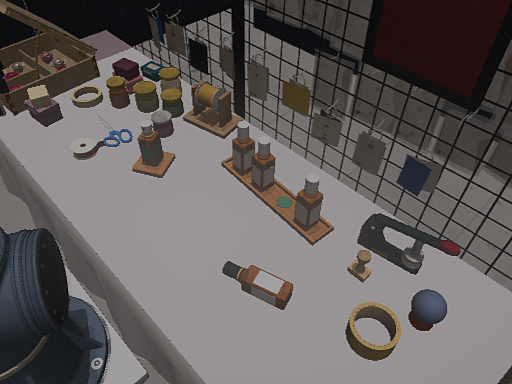

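View pics/top0.png

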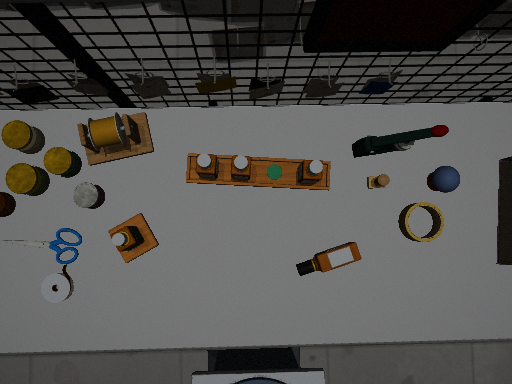

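```bash
cat > h.py <<'E'
from bench import *
import cv2, numpy as np
from scipy.spatial.transform import Rotation as Ro
def pix2w(n,u,v,z):
    c=calibration(n);R=c['R'];t=c['t']
    d=R.T@np.array([(u-c['cx'])/c['fx'],(v-c['cy'])/c['fy'],1]);o=-R.T@t
    return o+d*(z-o[2])/d[2]
def w2pix(n,X):
    c=calibration(n);p=c['R']@np.array(X)+c['t'];return np.array([c['fx']*p[0]/p[2]+c['cx'],c['fy']*p[1]/p[2]+c['cy']])
def snap(n,f,x0,y0,x1,y1,s):
    im=camera(n)[y0:y1,x0:x1,::-1];im=cv2.convertScaleAbs(im,alpha=1.6,beta=15)
    im=cv2.resize(im,None,fx=s,fy=s,interpolation=cv2.INTER_CUBIC)
    for k in range((x0+9)//10*10,x1,10):
        cv2.line(im,((k-x0)*s,0),((k-x0)*s,5),(0,255,255),1); cv2.putText(im,str(k),((k-x0)*s,15),0,.35,(0,255,255),1)
    for k in range((y0+9)//10*10,y1,10):
        cv2.line(im,(0,(k-y0)*s),(5,(k-y0)*s),(0,255,255),1); cv2.putText(im,str(k),(7,(k-y0)*s+4),0,.35,(0,255,255),1)
    cv2.imwrite('pics/'+f,im)
E
python3 - <<'E'
from h import *
snap('top','t1.png',285,230,375,290,8)
snap('top','t2.png',180,145,335,195,5)
snap('top','t3.png',100,205,165,270,8)
snap('scene','s1.png',215,250,300,315,8)
E
```

```text
(no output)
```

View pics/t1.png

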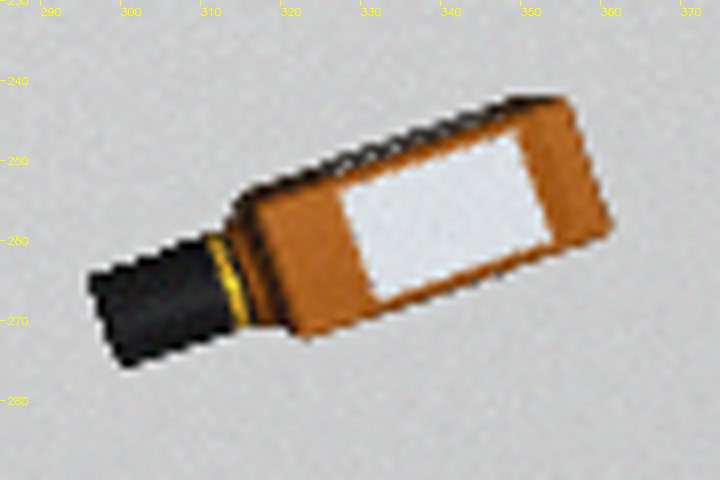

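View pics/t2.png

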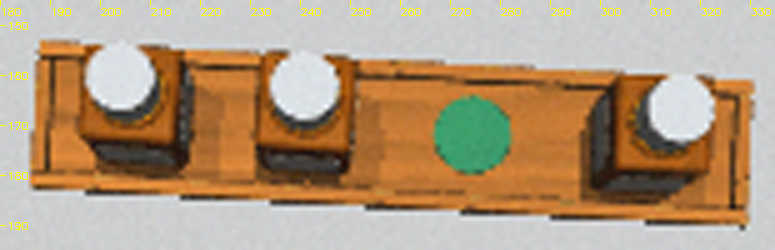

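View pics/t3.png

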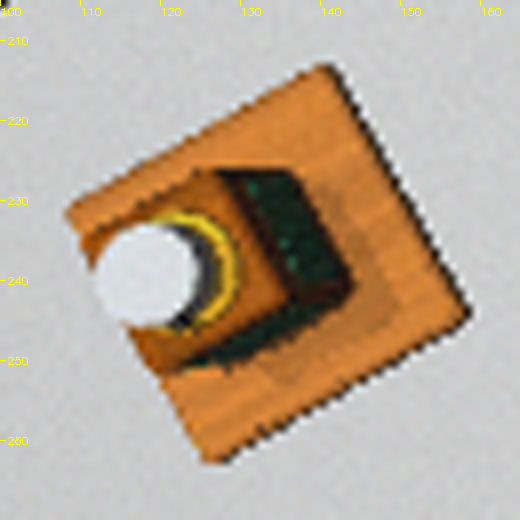

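View pics/s1.png

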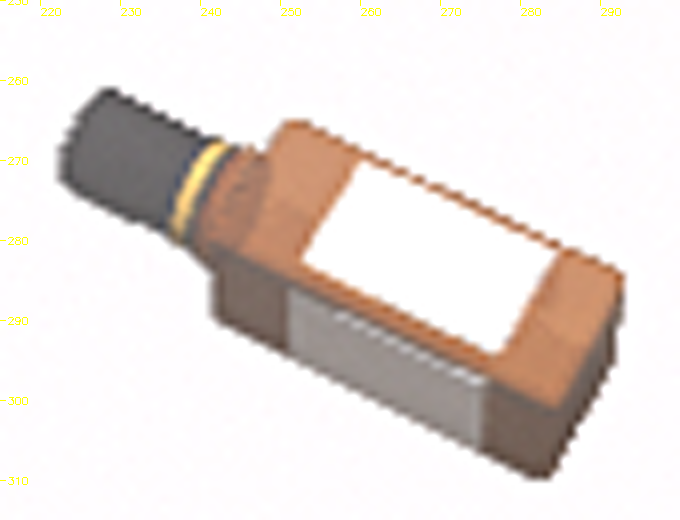

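Run:
```python
from h import *
np.set_printoptions(precision=4,suppress=True)
T=[(356,242.1),(361.5,258.75),(316.9,255),(322.9,272.1)]
S=[(292.75,284.4),(284.75,300.6),(251.5,265),(241.9,280.6)]
for a,b in zip(T,S): print(pix2w('top',*a,.044),pix2w('scene',*b,.044))
print('cap',pix2w('top',298.5,269.8,.03))
print('dot',pix2w('top',274.6,172,.006),pix2w('scene',285,202,.006))
# tray corners z .014 : 
for p in [(180+40/5,145+42/5),(180+32/5,145+187/5),(180+752/5,145+82/5),(180+745/5,145+222/5)]: print('tray',pix2w('top',*p,.014))
for p in [(118+203*0,0)]: pass
caps=[(180+120/5,145+77/5),(180+305/5,145+87/5),(180+681/5,145+109/5)]
for p in caps: print('cap',pix2w('top',*p,.15))
print('noz',pix2w('top',100+146/8,205+275/8,.142))
for p in [(65,212),(330,63),(470,315),(210,463)]: print('foot',pix2w('top',100+p[0]/8,205+p[1]/8,.016))
snap('scene','s2.png',215,115,335,240,6)
snap('scene','s3.png',120,110,185,185,7)
print(w2pix('scene',pix2w('top',100+146/8,205+275/8,.142)))
```

```text
[ 0.4563 -0.2348  0.044 ] [ 0.4536 -0.2364  0.044 ]
[ 0.4172 -0.2463  0.044 ] [ 0.4157 -0.2497  0.044 ]
[ 0.4283 -0.1417  0.044 ] [ 0.4253 -0.1464  0.044 ]
[ 0.3883 -0.1545  0.044 ] [ 0.3855 -0.1597  0.044 ]
cap [ 0.3937 -0.0992  0.03  ]
dot [ 0.6303 -0.05    0.006 ] [ 0.6319 -0.053   0.006 ]
tray [0.6788 0.1602 0.014 ]
tray [0.6081 0.1649 0.014 ]
tray [ 0.6527 -0.1865  0.014 ]
tray [ 0.5842 -0.1808  0.014 ]
cap [0.6406 0.1096 0.15  ]
cap [0.6348 0.0309 0.15  ]
cap [ 0.6223 -0.1296  0.15  ]
noz [0.477  0.2935 0.142 ]
foot [0.4937 0.3524 0.016 ]
foot [0.5366 0.2735 0.016 ]
foot [0.4604 0.2322 0.016 ]
foot [0.4183 0.3095 0.016 ]
[145.0716 122.917 ]
```

View pics/s2.png

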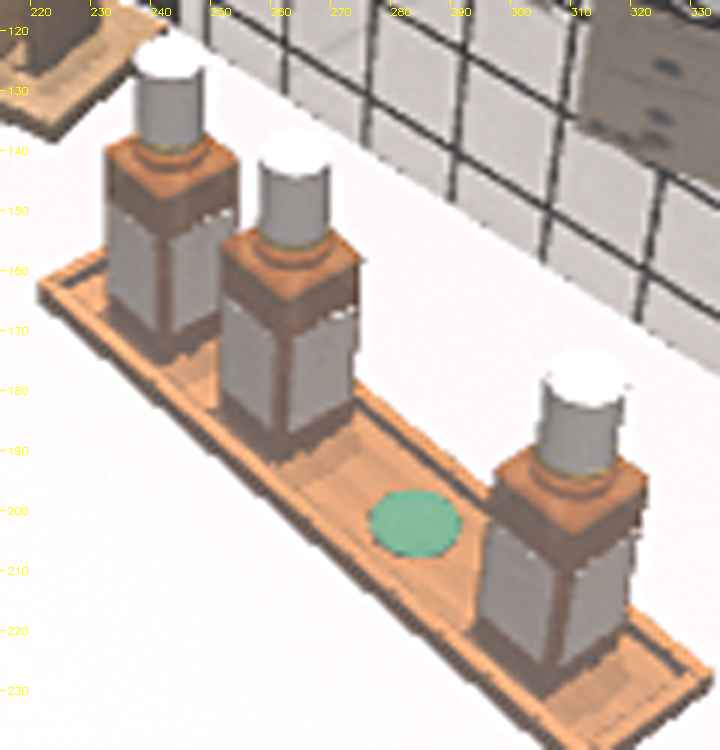

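View pics/s3.png

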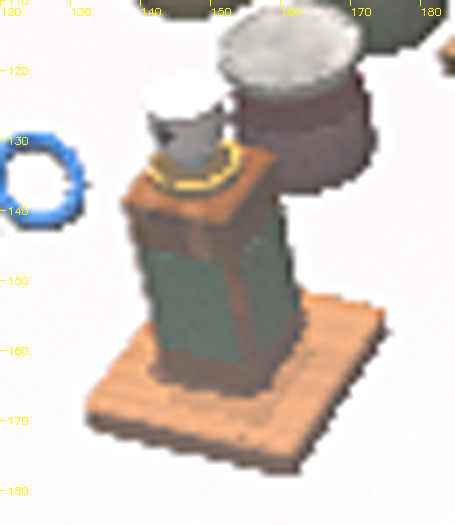

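Run:
```python
from h import *
np.set_printoptions(precision=4,suppress=True)
print(pix2w('scene',284.2,202.3,.006))
o=get_obs();R=Ro.from_quat(o['tcp_rot']).as_matrix();print(R,o['time'])
y=R[:,1];print(np.degrees(np.arctan2(y[1],y[0])))
```

```text
[ 0.6297 -0.0523  0.006 ]
[[-0.0001  0.45    0.893 ]
 [-0.0002  0.893  -0.45  ]
 [-1.     -0.0002 -0.    ]] 0.4
63.25577375216687
```

>>> {"name": "send_rows", "arguments": {"series": [[0, 0.19, -0.617, -0.03, 0, 0, 133.7], [0, 0.19, -0.617, -0.03, 0, 0, 133.7], [0, 0.19, -0.617, -0.03, 0, 0, 133.7], [0, 0.19, -0.617, -0.03, 0, 0, 133.7], [0, 0.19, -0.617, -0.03, 0, 0, 133.7], [0, 0.19, -0.617, -0.03, 0, 0, 133.7], [0, 0.19, -0.617, -0.03, 0, 0, 133.7], [0, 0.19, -0.617, -0.03, 0, 0, 133.7], [0, 0.19, -0.617, -0.03, 0, 0, 133.7], [0, 0.19, -0.617, -0.03, 0, 0, 133.7], [0, 0.19, -0.617, -0.03, 0, 0, 133.7], [0, 0.19, -0.617, -0.03, 0, 0, 133.7]]}}

```text
time: 1.4
tool_pos: [0.3496, 0.05, 0.2263]
tcp_rot: [-0.269, 0.654, 0.269, 0.654]
contact_force: [0.7, 1.1, 0.4]
gripper_width: 0.0854
```

```bash
cat >> h.py <<'E'
def tgt(uyaw,tiltdown):
    # tool x points tiltdown deg below horizontal towards yaw uyaw; y = left
    a=np.radians(uyaw);u=np.array([np.cos(a),np.sin(a),0]);y=np.array([-u[1],u[0],0]);b=np.radians(tiltdown)
    x=np.cos(b)*u-np.sin(b)*np.array([0,0,1]);return np.c_[x,y,np.cross(x,y)]
def need(pos,Rm):
    o=get_obs();R=Ro.from_quat(o['tcp_rot'])
    print('shift',np.round(np.array(pos)-o['tool_pos'],4),'turn',np.round((Ro.from_matrix(Rm)*R.inv()).as_rotvec(degrees=True),2),'q',np.round(o['q'],2),'t',o['time'],'F',np.round(o['contact_force'],1),'w',o['gripper_width'])
E
python3 - <<'E'
from h import *
u=np.array([np.cos(np.radians(107)),np.sin(np.radians(107)),0])
Rm=tgt(107,110)
P=np.array([.4156,-.171,.022]);x=Rm[:,0]
print(x,P+.005*x)
need(P+.005*x-.10*x,Rm)
need(P+.005*x-.10*x,tgt(107,90))
E
```

```text
[ 0.09999701 -0.32707549 -0.93969262] [ 0.41609999 -0.17263538  0.01730154]
shift [ 0.0565 -0.1899 -0.115 ] turn [-20.4    5.18  61.67] q [ 0.14 -0.08 -0.4   1.25 -0.   -0.64] t 1.4 F [0.7 1.1 0.4] w 0.08541308716598944
shift [ 0.0565 -0.1899 -0.115 ] turn [-3.000e-02  4.000e-02  6.234e+01] q [ 0.14 -0.08 -0.4   1.25 -0.   -0.64] t 1.4 F [0.7 1.1 0.4] w 0.08541308716598944
```

>>> {"name": "send_rows", "arguments": {"series": [[0, 0.056, -0.19, -0.115, -20.4, 5.2, 61.7], [0, 0.056, -0.19, -0.115, -20.4, 5.2, 61.7], [0, 0.056, -0.19, -0.115, -20.4, 5.2, 61.7], [0, 0.056, -0.19, -0.115, -20.4, 5.2, 61.7], [0, 0.056, -0.19, -0.115, -20.4, 5.2, 61.7], [0, 0.056, -0.19, -0.115, -20.4, 5.2, 61.7], [0, 0.056, -0.19, -0.115, -20.4, 5.2, 61.7], [0, 0.056, -0.19, -0.115, -20.4, 5.2, 61.7], [0, 0.056, -0.19, -0.115, -20.4, 5.2, 61.7], [0, 0.056, -0.19, -0.115, -20.4, 5.2, 61.7], [0, 0.056, -0.19, -0.115, -20.4, 5.2, 61.7], [0, 0.056, -0.19, -0.115, -20.4, 5.2, 61.7]]}}

```text
time: 2.4
tool_pos: [0.4058, -0.1399, 0.1116]
tcp_rot: [0.658, -0.488, -0.461, -0.342]
contact_force: [-0.2, -0.2, 0.6]
gripper_width: 0.0854
```

Run:
```python
from h import *
Rm=tgt(107,110);x=Rm[:,0]
P=np.array([.4156,-.171,.025]);
need(P+.005*x,Rm)
snap('scene','s4.png',180,180,340,330,5)
```

```text
shift [ 0.0103 -0.0327 -0.0913] turn [-0.06  0.04  0.17] q [-0.11  0.02 -0.66  0.75 -0.32 -2.  ] t 2.4 F [-0.2 -0.2  0.6] w 0.08536921608326621
```

View pics/s4.png

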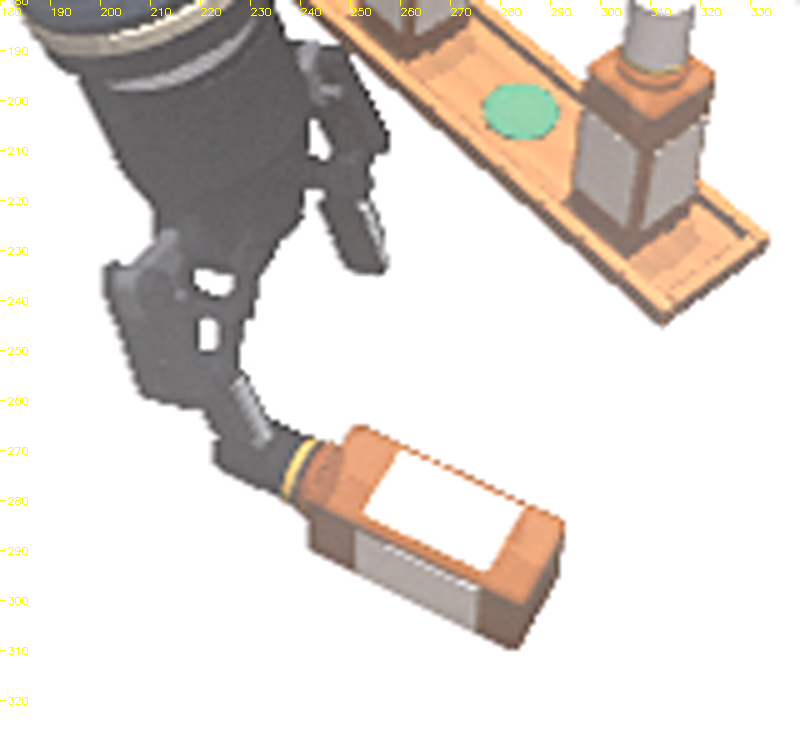

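>>> {"name": "send_rows", "arguments": {"series": [[0, 0.003, -0.011, -0.03, 0, 0, 0.1], [0, 0.007, -0.022, -0.06, 0, 0, 0.1], [0, 0.009, -0.03, -0.08, 0, 0, 0.1], [0, 0.01, -0.033, -0.091, 0, 0, 0.1], [0, 0.01, -0.033, -0.091, 0, 0, 0.1], [0, 0.01, -0.033, -0.091, 0, 0, 0.1]]}}

```text
time: 2.95
tool_pos: [0.4157, -0.1732, 0.0204]
tcp_rot: [0.657, -0.488, -0.461, -0.342]
contact_force: [0.3, 0.5, -0.4]
gripper_width: 0.0856
```

Run:
```python
from h import *
snap('scene','s5.png',180,180,340,330,5)
snap('top','t5.png',270,210,370,290,7)
```

```text
(no output)
```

View pics/s5.png

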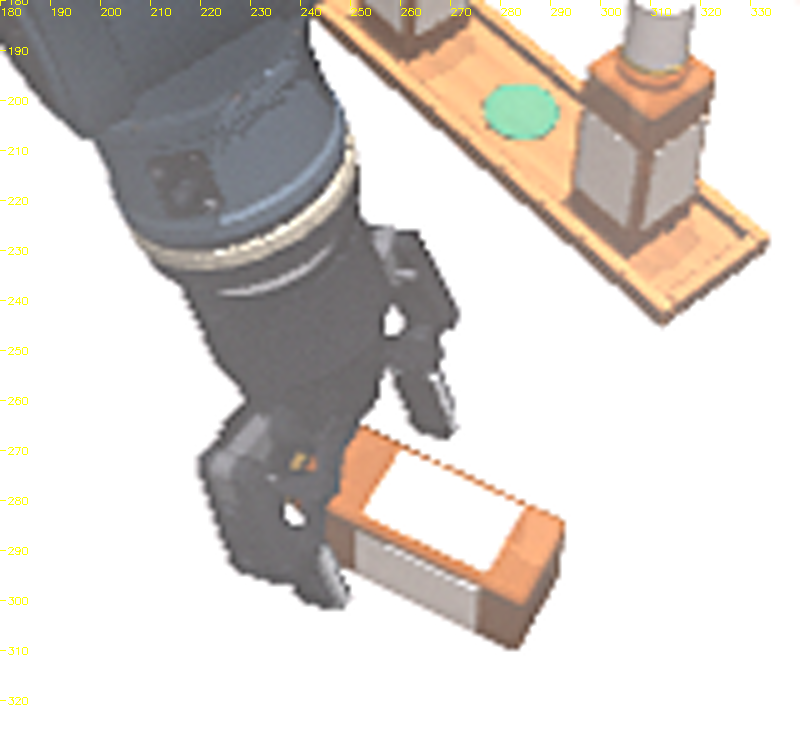

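View pics/t5.png

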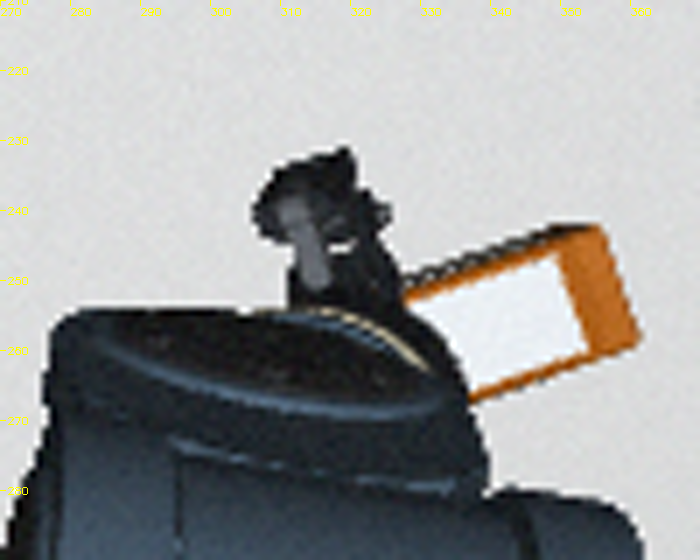

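>>> {"name": "send_rows", "arguments": {"series": [[255, 0, 0, 0, 0, 0, 0], [255, 0, 0, 0, 0, 0, 0], [255, 0, 0, 0, 0, 0, 0], [255, 0, 0, 0, 0, 0, 0], [255, 0, 0, 0, 0, 0, 0], [255, 0, 0, 0, 0, 0, 0], [255, 0, 0, 0, 0, 0, 0], [255, 0, 0, 0, 0, 0, 0]]}}

```text
time: 3.72
tool_pos: [0.417, -0.173, 0.0221]
tcp_rot: [0.659, -0.487, -0.46, -0.343]
contact_force: [-3.0, 4.3, 11.9]
gripper_width: 0.0435
```

Run:
```python
from h import *
snap('scene','s6.png',180,180,340,330,5)
for a in (107,60,0,-20):
    need([.48,-.16,.15],tgt(a,110))
need([.48,-.16,.15],tgt(-20,20))
```

```text
shift [0.063  0.013  0.1278] turn [-0.04  0.17  0.11] q [-0.19  0.18 -0.77  0.46 -0.31 -2.08] t 3.7667 F [-2.9  4.9 12.7] w 0.043393645277695916
shift [0.063  0.013  0.1278] turn [ 3.000e-02  1.800e-01 -4.689e+01] q [-0.19  0.18 -0.77  0.46 -0.31 -2.08] t 3.7667 F [-2.9  4.9 12.7] w 0.043393645277695916
shift [0.063  0.013  0.1278] turn [   0.13    0.15 -106.89] q [-0.19  0.18 -0.77  0.46 -0.31 -2.08] t 3.7667 F [-2.9  4.9 12.7] w 0.043393645277695916
shift [0.063  0.013  0.1278] turn [   0.16    0.14 -126.89] q [-0.19  0.18 -0.77  0.46 -0.31 -2.08] t 3.7667 F [-2.9  4.9 12.7] w 0.043393645277695916
shift [0.063  0.013  0.1278] turn [ 73.46 -77.32 -95.31] q [-0.19  0.18 -0.77  0.46 -0.31 -2.08] t 3.7667 F [-2.9  4.9 12.7] w 0.043393645277695916
```

View pics/s6.png

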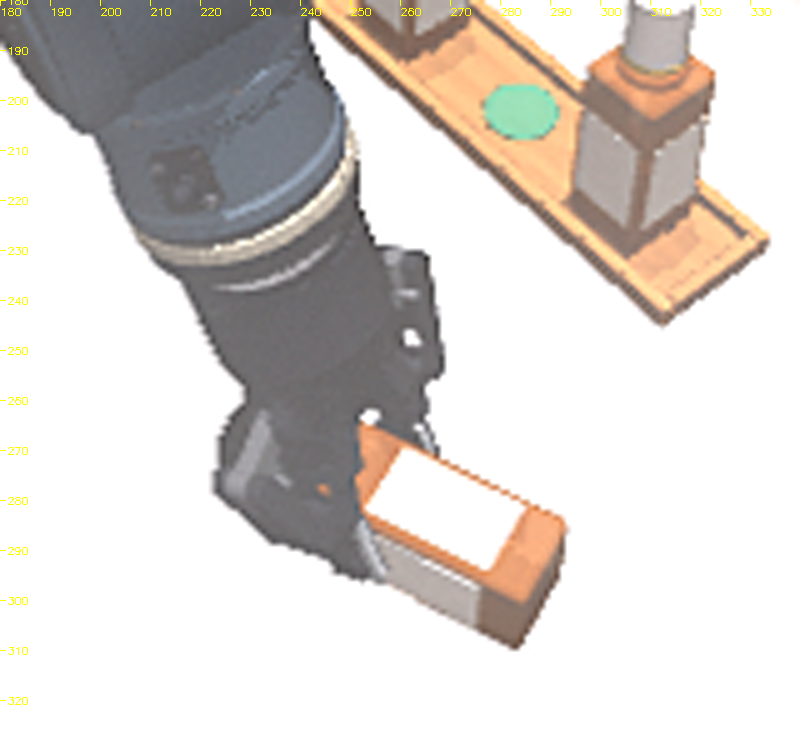

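>>> {"name": "send_rows", "arguments": {"series": [[255, 0, 0, 0.04, 0, 0, 0], [255, 0.02, 0.005, 0.08, 0, 0, -5], [255, 0.04, 0.01, 0.12, 0, 0, -12], [255, 0.06, 0.013, 0.16, 0, 0, -19], [255, 0.063, 0.013, 0.178, 0, 0, -26], [255, 0.063, 0.013, 0.178, 0, 0, -33], [255, 0.063, 0.013, 0.178, 0, 0, -40], [255, 0.063, 0.013, 0.178, 0, 0, -47], [255, 0.063, 0.013, 0.178, 0, 0, -54], [255, 0.063, 0.013, 0.178, 0, 0, -61], [255, 0.063, 0.013, 0.178, 0, 0, -68], [255, 0.063, 0.013, 0.178, 0, 0, -68]]}}

```text
time: 4.77
tool_pos: [0.4803, -0.1603, 0.1995]
tcp_rot: [-0.271, 0.773, 0.188, 0.541]
contact_force: [1.3, -1.2, -2.1]
gripper_width: 0.0436
```

Run:
```python
from h import *
need([.48,-.16,.2],tgt(-20,110))
need([.48,-.16,.2],tgt(-20,65))
need([.48,-.16,.2],tgt(-20,20))
```

```text
shift [-0.0003  0.0003  0.0005] turn [ 1.500e-01 -4.000e-02 -5.849e+01] q [-0.17  0.44  0.11  1.48 -0.26 -0.81] t 4.7667 F [ 1.3 -1.2 -2.1] w 0.04363505701724352
shift [-0.0003  0.0003  0.0005] turn [  7.68 -46.35 -55.29] q [-0.17  0.44  0.11  1.48 -0.26 -0.81] t 4.7667 F [ 1.3 -1.2 -2.1] w 0.04363505701724352
shift [-0.0003  0.0003  0.0005] turn [ 15.1  -92.09 -45.45] q [-0.17  0.44  0.11  1.48 -0.26 -0.81] t 4.7667 F [ 1.3 -1.2 -2.1] w 0.04363505701724352
```

Now combined turn to the upright pose (104°, 15 rows).

>>> {"name": "send_rows", "arguments": {"series": [[255, 0, 0, 0, 0, -1, -7], [255, 0, 0, 0, 0, -4, -13], [255, 0, 0, 0, 1, -8, -20], [255, 0, 0, 0, 2, -13, -25], [255, 0, 0, 0, 3, -18, -30], [255, 0, 0, 0, 4, -23, -35], [255, 0, 0, 0, 5, -28, -40], [255, 0, 0, 0, 5.5, -33, -45], [255, 0, 0, 0, 6, -38, -50], [255, 0, 0, 0, 7, -43, -54], [255, 0, 0, 0, 7.7, -46.4, -55.3], [255, 0, 0, 0, 7.7, -46.4, -55.3]]}}

```text
time: 5.77
tool_pos: [0.4779, -0.1595, 0.1987]
tcp_rot: [0.092, 0.528, -0.146, 0.832]
contact_force: [0.1, 0.7, -2.0]
gripper_width: 0.0434
```

Run:
```python
from h import *
need([.48,-.16,.2],tgt(-20,65))
need([.48,-.16,.2],tgt(-20,20))
```

```text
shift [ 0.0021 -0.0005  0.0013] turn [ 0.13  0.19 -0.1 ] q [-0.31 -0.13 -0.62  0.64 -0.02  0.03] t 5.7667 F [ 0.1  0.7 -2. ] w 0.04338708911174646
shift [ 0.0021 -0.0005  0.0013] turn [-15.22 -42.11  -0.07] q [-0.31 -0.13 -0.62  0.64 -0.02  0.03] t 5.7667 F [ 0.1  0.7 -2. ] w 0.04338708911174646
```

>>> {"name": "send_rows", "arguments": {"series": [[255, 0.01, -0.001, 0, -2.4, -6.5, 0], [255, 0.02, -0.002, 0, -4.8, -13, 0], [255, 0.025, -0.003, 0, -7.2, -19.5, 0], [255, 0.025, -0.003, 0, -9.6, -26, 0], [255, 0.025, -0.003, 0, -12, -32.5, 0], [255, 0.025, -0.003, 0, -14.4, -39, 0], [255, 0.025, -0.003, 0, -15.2, -42, 0], [255, 0.025, -0.003, 0, -15.2, -42, 0], [255, 0.025, -0.003, 0, -15.2, -42, 0]]}}

```text
time: 6.52
tool_pos: [0.5624, -0.177, 0.2664]
tcp_rot: [0.033, 0.206, -0.171, 0.963]
contact_force: [0.3, 0.2, -1.7]
gripper_width: 0.0435
```

Run:
```python
from h import *
need([.5,-.165,.2],tgt(-20,20))
snap('scene','s7.png',180,100,340,250,5)
```

```text
shift [-0.0624  0.012  -0.0664] turn [-1.05 -4.01  0.09] q [-0.26 -0.22 -1.13 -0.49 -0.08  0.03] t 6.5167 F [ 0.3  0.2 -1.7] w 0.043499070048384665
```

View pics/s7.png

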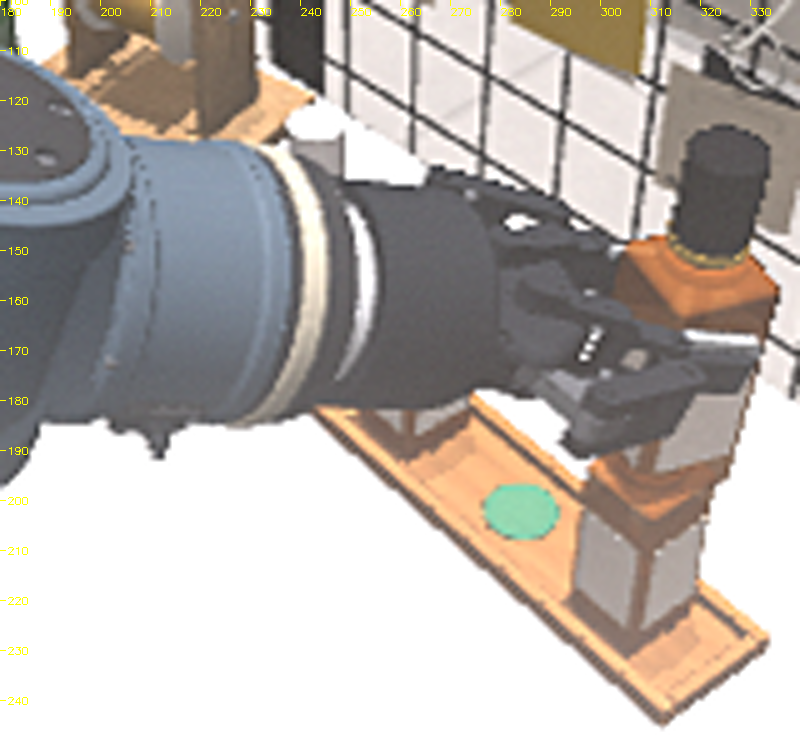

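>>> {"name": "send_rows", "arguments": {"series": [[255, -0.02, 0.0, -0.02, 0, 0, 0], [255, -0.04, 0.0, -0.04, 0, 0, 0], [255, -0.05, 0.0, -0.06, -0.5, -2, 0], [255, -0.06, 0.0, -0.08, -1, -4, 0], [255, -0.06, 0.0, -0.08, -1, -4, 0], [255, -0.06, 0.0, -0.08, -1, -4, 0]]}}

```text
time: 7.07
tool_pos: [0.5758, -0.1998, 0.2621]
tcp_rot: [0.034, 0.193, -0.171, 0.965]
contact_force: [-0.6, 0.7, -3.1]
gripper_width: 0.0433
```

Run:
```python
from h import *
need([.5,-.17,.13],tgt(-20,20))
for p in [(423,222,.0),(378,182,.0),(352,157,0)]: print(pix2w('top',*p))
```

```text
shift [-0.0758  0.0298 -0.1321] turn [-0.81 -2.48  0.12] q [-0.32 -0.14 -1.13 -0.6  -0.03  0.01] t 7.0667 F [-0.6  0.7 -3.1] w 0.043342855529721364
[ 0.50014305 -0.41291763  0.        ]
[ 0.60118852 -0.30557737  0.        ]
[ 0.6646768 -0.2433188  0.       ]
```

```bash
cat > kin.py <<'E'
import numpy as np
from scipy.optimize import least_squares
D=[(.4995,.2448,.213,.247,1.5708),(.3532,.2263,-.08,.32,1.5708),(.5036,.1987,-.13,.49,1.134),(.5896,.2664,-.22,.91,.42),(.6095,.2621,-.14,.99,.393)]
def fk(p,q2,s,pt):
    L1,a1,L2,a2,Lt,z0=p
    return L1*np.sin(q2+a1)+L2*np.cos(s+a2)+Lt*np.cos(pt), z0+L1*np.cos(q2+a1)-L2*np.sin(s+a2)-Lt*np.sin(pt)
def res(p):
    e=[]
    for r,z,q2,s,pt in D:
        a,b=fk(p,q2,s,pt);e+=[a-r,b-z]
    return np.array(e)
best=min((least_squares(res,[.25,a,.25,b,.2,.15]) for a in(-.5,0,.5) for b in(-.5,0,.5)),key=lambda s:s.cost)
if __name__=='__main__':
    print(best.x,np.round(res(best.x)*1000,1))
    p=best.x
    for tilt in(0,10,20,30,40):
        for zt in (.06,.08,.1,.12):
            # min r with q3>=-1.12
            ok=[]
            for q2 in np.arange(-.73,1.7,.01):
                for q3 in np.arange(-1.12,1.3,.02):
                    s=q2-q3;r,z=fk(p,q2,s,np.radians(tilt))
                    if abs(z-zt)<.003 and abs(np.radians(tilt)-s)<2.0: ok.append(r)
            print(tilt,zt,min(ok) if ok else None,max(ok) if ok else None)
E
python3 kin.py
```

```text
[ 0.48450376 -0.00457919  0.40058388 -0.16512799  0.44161658  0.24607142] [-0.   0.9  1.7 -0.9 -2.2 -0.5  0.2  0.4  0.5  0.1]
0 0.06 0.7822561131389177 1.3025709005933623
0 0.08 0.7755941044005782 1.3073803279072518
0 0.1 0.7600909535467466 1.313056499970737
0 0.12 0.7500383806878045 1.3157584622726555
10 0.06 0.6902102038509002 1.3114016313832229
10 0.08 0.6973007299820179 1.3134033625904977
10 0.1 0.7038287335515272 1.313880508813863
10 0.12 0.7081308107901194 1.3168689684617856
20 0.06 0.6908302008954265 1.2967963967318603
20 0.08 0.6926351556633252 1.2950579006791976
20 0.1 0.6930325228503436 1.298193864006526
20 0.12 0.6919210491300016 1.297903562135075
30 0.06 0.6581436203878901 1.2650933007662495
30 0.08 0.6549056038459442 1.262024843949895
30 0.1 0.6495721793427234 1.262382226354421
30 0.12 0.6435023593737814 1.2606814087192661
40 0.06 0.5983768424959528 1.2150387762433112
40 0.08 0.5896711375994801 1.2133185330858476
40 0.1 0.5793575019722159 1.2107410973317625
40 0.12 0.5659152121018323 1.2078146959406841
```

```bash
cat > kin2.py <<'E'
import numpy as np
from kin import best
from scipy.optimize import least_squares
from scipy.spatial.transform import Rotation as Ro
P0=best.x
def FK(q,P=P0,d=.1,sg=1,s6=1):
    L1,a1,L2,a2,Lt,z0=P
    s=q[1]-q[2];p=s+q[3]
    r=L1*np.sin(q[1]+a1)+L2*np.cos(s+a2);z=z0+L1*np.cos(q[1]+a1)-L2*np.sin(s+a2)
    Rw=Ro.from_euler('z',q[0])*Ro.from_euler('y',p)
    Rt=Rw*Ro.from_euler('z',sg*q[4])
    pos=Ro.from_euler('z',q[0]).apply([r,0,z])+Rw.apply([d,0,0])+Rt.apply([Lt-d,0,0])
    return pos,Rt*Ro.from_euler('x',s6*q[5])
if __name__=='__main__':
    np.set_printoptions(precision=4,suppress=True)
    dat=[([-0.11,0.02,-0.66,0.75,-0.32,-2.0],[.4058,-.1399,.1116],[.658,-.488,-.461,-.342]),([-.19,.18,-.77,.46,-.31,-2.08],[.417,-.173,.0221],[.659,-.487,-.46,-.343]),([-.17,.44,.11,1.48,-.26,-.81],[.4803,-.1603,.1995],[-.271,.773,.188,.541])]
    for sg in(1,-1):
      for s6 in (1,-1):
        for d in(.05,.1,.15,.2):
          print(sg,s6,d,[ (np.round((FK(q,d=d,sg=sg,s6=s6)[0]-p)*1000,1), round(np.degrees((FK(q,d=d,sg=sg,s6=s6)[1]*Ro.from_quat(r).inv()).magnitude()),1)) for q,p,r in dat])
E
python3 kin2.py
```

```text
1 1 0.05 [(array([ -6.5, -28.1,   4.1]), np.float64(0.2)), (array([-11.7, -26.6,   0.4]), np.float64(0.6)), (array([ -6.5, -23.2,   3.9]), np.float64(0.1))]
1 1 0.1 [(array([ -4.4, -12.5,   1.6]), np.float64(0.2)), (array([ -8.5, -11.7,  -1.9]), np.float64(0.6)), (array([ -4.7, -10.4,   2.2]), np.float64(0.1))]
1 1 0.15 [(array([-2.4,  3.1, -0.9]), np.float64(0.2)), (array([-5.2,  3.2, -4.3]), np.float64(0.6)), (array([-2.9,  2.3,  0.6]), np.float64(0.1))]
1 1 0.2 [(array([-0.3, 18.6, -3.4]), np.float64(0.2)), (array([-2. , 18.1, -6.6]), np.float64(0.6)), (array([-1.2, 15. , -1. ]), np.float64(0.1))]
1 -1 0.05 [(array([ -6.5, -28.1,   4.1]), np.float64(130.9)), (array([-11.7, -26.6,   0.4]), np.float64(121.7)), (array([ -6.5, -23.2,   3.9]), np.float64(92.8))]
1 -1 0.1 [(array([ -4.4, -12.5,   1.6]), np.float64(130.9)), (array([ -8.5, -11.7,  -1.9]), np.float64(121.7)), (array([ -4.7, -10.4,   2.2]), np.float64(92.8))]
1 -1 0.15 [(array([-2.4,  3.1, -0.9]), np.float64(130.9)), (array([-5.2,  3.2, -4.3]), np.float64(121.7)), (array([-2.9,  2.3,  0.6]), np.float64(92.8))]
1 -1 0.2 [(ar
[... 735 characters left out ...]
ray([ 19.9, 137.5,  -1. ]), np.float64(29.8))]
-1 -1 0.05 [(array([ 20.5, 216.8,   4.1]), np.float64(133.6)), (array([ 33.4, 208. ,   0.4]), np.float64(124.5)), (array([ 27.6, 175.3,   3.9]), np.float64(96.5))]
-1 -1 0.1 [(array([ 19.1, 201.1,   1.6]), np.float64(133.6)), (array([ 30.9, 193. ,  -1.9]), np.float64(124.5)), (array([ 25. , 162.7,   2.2]), np.float64(96.5))]
-1 -1 0.15 [(array([ 17.8, 185.4,  -0.9]), np.float64(133.6)), (array([ 28.4, 177.9,  -4.3]), np.float64(124.5)), (array([ 22.4, 150.1,   0.6]), np.float64(96.5))]
-1 -1 0.2 [(array([ 16.4, 169.7,  -3.4]), np.float64(133.6)), (array([ 25.9, 162.9,  -6.6]), np.float64(124.5)), (array([ 19.9, 137.5,  -1. ]), np.float64(96.5))]
```

```bash
cat > ik.py <<'E'
import numpy as np
from kin2 import *
from h import tgt
lo=np.array([-2.98,-.74,-1.14,-2.1,-1.57,-3.14])+.03;hi=np.array([2.98,1.72,1.35,2.04,1.44,3.14])-.03
def ik(pos,Rm,seeds):
    for s in seeds:
        def f(q):
            p,R=FK(q,d=.14);return np.r_[(p-pos)*3,(R*Ro.from_matrix(Rm).inv()).as_rotvec()]
        r=least_squares(f,np.clip(s,lo+.01,hi-.01),bounds=(lo,hi),max_nfev=60)
        if r.cost<2e-6: return r.x
E
cat > g.py <<'E'
from ik import *
seeds=[[0,0,-.8,0,-1,0],[0,0,-.8,0,1,0],[0,.3,-1,1,0,0],[-.5,.3,-.9,1.2,-1,0]]
for t in (20,):
 for yaw in (-110,-90,-70,-50,50,70,90,107):
  for X,Y in [(.4,-.2),(.45,-.05),(.45,-.2),(.5,-.1),(.4,0),(.4,.1)]:
    q=ik(np.array([X,Y,.083]),tgt(yaw,t),seeds)
    if q is not None:print(yaw,X,Y,np.round(q,2))
E
time python3 g.py
```

```text
-110 0.4 -0.2 [ 0.13  0.82 -0.21  1.44 -0.98  2.56]
-110 0.45 -0.05 [ 0.38  0.99  0.13  1.77 -0.78  2.77]
-110 0.45 -0.2 [ 0.12  0.89 -0.05  1.52 -0.99  2.55]
-110 0.5 -0.1 [ 0.27  1.03  0.24  1.79 -0.87  2.7 ]
-110 0.4 0 [ 0.49  0.97  0.05  1.77 -0.68  2.84]
-110 0.4 0.1 [ 0.64  1.07  0.27  1.93 -0.55  2.92]
-90 0.4 -0.2 [ 0.21  0.59 -0.6   0.9  -1.17  2.12]
-90 0.45 -0.05 [ 0.48  0.83 -0.2   1.45 -0.99  2.56]
-90 0.45 -0.2 [ 0.18  0.64 -0.48  0.92 -1.18  2.07]
-90 0.5 -0.1 [ 0.35  0.82 -0.16  1.35 -1.08  2.39]
-90 0.4 0 [ 0.62  0.83 -0.22  1.52 -0.87  2.69]
-90 0.4 0.1 [ 0.76  0.95  0.01  1.72 -0.75  2.8 ]
-70 0.45 -0.05 [ 0.55  0.59 -0.58  0.89 -1.17  2.11]
-70 0.45 -0.2 [ 0.19  0.39 -1.04 -0.28 -1.19  1.12]
-70 0.5 -0.1 [ 0.39  0.53 -0.66  0.5  -1.22  1.69]
-70 0.4 0 [ 0.72  0.66 -0.53  1.16 -1.07  2.42]
-70 0.4 0.1 [ 0.88  0.8  -0.28  1.44 -0.95  2.61]
-50 0.4 0 [ 0.78  0.4  -0.94  0.46 -1.21  1.82]
-50 0.4 0.1 [ 0.97  0.6  -0.62  0.98 -1.13  2.25]
50 0.4 -0.2 [-1.09  0.75 -0.33  1.29  1.05 -2.45]
50 0.45 -0.05 [-0.78  0.48 -0.77  0.55  1.21 -1.82]
50 0.45 -0.2 [-1.    0.75 -0.2
[... 207 characters left out ...]
 1.06 -2.44]
70 0.45 -0.2 [-0.92  0.96  0.09  1.68  0.91 -2.65]
70 0.5 -0.1 [-0.74  0.85 -0.1   1.42  1.05 -2.45]
70 0.4 0 [-0.72  0.66 -0.53  1.16  1.07 -2.42]
70 0.4 0.1 [-0.5   0.49 -0.8   0.68  1.19 -1.99]
90 0.4 -0.2 [-0.88  1.08  0.3   1.92  0.64 -2.87]
90 0.45 -0.05 [-0.64  0.94  0.01  1.67  0.86 -2.71]
90 0.45 -0.2 [-0.82  1.14  0.45  1.99  0.69 -2.83]
90 0.5 -0.1 [-0.65  1.06  0.29  1.83  0.84 -2.72]
90 0.4 0 [-0.62  0.83 -0.22  1.52  0.87 -2.69]
90 0.4 0.1 [-0.43  0.73 -0.41  1.28  1.02 -2.5 ]
107 0.45 -0.05 [-0.54  1.07  0.28  1.9   0.68 -2.84]
107 0.4 0 [-0.51  0.95  0.01  1.73  0.71 -2.83]
107 0.4 0.1 [-0.34  0.87 -0.15  1.57  0.86 -2.71]
real	0m4.869s
user	0m4.919s
sys	0m0.194s
```

```bash
cat > g.py <<'E'
from ik import *
W=[((.576,-.2,.262),-20,22.5),((.48,-.16,.2),-20,65),((.45,-.2,.2),-94.4,65),((.45,-.2,.2),-94.4,20),((.45,-.2,.085),-94.4,20)]
q=np.array([-0.32,-0.14,-1.1,-0.6,-0.03,0.01])
for a,b in zip(W,W[1:]):
    for k in np.linspace(.125,1,8):
        p=np.array(a[0])*(1-k)+np.array(b[0])*k
        R=tgt(a[1]*(1-k)+b[1]*k,a[2]*(1-k)+b[2]*k)
        n=ik(p,R,[q,q+[.1,.1,.2,.2,-.1,.1],[0.18,0.64,-0.48,0.92,-1.18,2.07],[-.3,-.1,-.6,.6,0,0]])
        if n is None: print('fail',p,k);continue
        print(np.round(n,2),round(np.abs(n-q).max(),2)); q=n
E
python3 g.py
```

```text
[-0.32 -0.2  -1.07 -0.39 -0.03  0.01] 0.21
[-0.32 -0.23 -1.01 -0.2  -0.03  0.02] 0.19
[-0.32 -0.25 -0.94 -0.02 -0.03  0.02] 0.17
[-0.32 -0.24 -0.87  0.13 -0.02  0.02] 0.16
[-0.31 -0.23 -0.81  0.28 -0.02  0.03] 0.14
[-0.31 -0.2  -0.74  0.41 -0.02  0.03] 0.13
[-0.31 -0.16 -0.67  0.53 -0.02  0.03] 0.12
[-0.31 -0.12 -0.61  0.65 -0.02  0.03] 0.11
[-0.27 -0.12 -0.6   0.66 -0.1   0.22] 0.18
[-0.24 -0.1  -0.59  0.69 -0.18  0.4 ] 0.18
[-0.21 -0.07 -0.56  0.73 -0.25  0.58] 0.18
[-0.18 -0.04 -0.52  0.78 -0.31  0.77] 0.18
[-0.16  0.   -0.47  0.85 -0.36  0.95] 0.18
[-0.15  0.05 -0.41  0.92 -0.4   1.13] 0.18
[-0.15  0.11 -0.35  1.   -0.42  1.31] 0.18
[-0.16  0.16 -0.29  1.09 -0.43  1.48] 0.17
[-0.1   0.17 -0.31  1.08 -0.53  1.54] 0.1
[-0.05  0.19 -0.32  1.07 -0.63  1.61] 0.1
[ 0.    0.22 -0.34  1.08 -0.73  1.68] 0.1
[ 0.05  0.26 -0.34  1.1  -0.82  1.75] 0.09
[ 0.09  0.31 -0.35  1.13 -0.91  1.84] 0.09
[ 0.12  0.37 -0.34  1.17 -0.99  1.94] 0.1
[ 0.15  0.44 -0.33  1.24 -1.07  2.06] 0.12
[ 0.17  0.53 -0.3   1.34 -1.14  2.21] 0.15
[ 0.17  0.55 -0.31  1.31 -1.14  2.21] 0.03
[ 0.17  0.57 -0.32  1.28 -1.14  2.21] 0.03
[ 0.17  0.59 -0.34  1.25 -1.14  2.21] 0.03
[ 0.17  0.61 -0.34  1.22 -1.14  2.21] 0.03
[ 0.17  0.63 -0.35  1.19 -1.14  2.21] 0.03
[ 0.17  0.65 -0.36  1.16 -1.14  2.21] 0.03
[ 0.17  0.67 -0.37  1.13 -1.14  2.21] 0.03
[ 0.17  0.7  -0.37  1.1  -1.14  2.21] 0.03
```

Run:
```python
from h import *
need([.48,-.16,.2],tgt(-20,65))
```

```text
shift [-0.0958  0.0398 -0.0621] turn [14.62 39.79  0.08] q [-0.32 -0.14 -1.13 -0.6  -0.03  0.01] t 7.0667 F [-0.6  0.7 -3.1] w 0.043342855529721364
```

>>> {"name": "send_rows", "arguments": {"series": [[255, -0.014, 0.006, -0.009, 2.1, 5.7, 0], [255, -0.027, 0.011, -0.018, 4.2, 11.4, 0], [255, -0.041, 0.017, -0.027, 6.3, 17.1, 0], [255, -0.055, 0.023, -0.035, 8.4, 22.7, 0], [255, -0.068, 0.028, -0.044, 10.5, 28.4, 0], [255, -0.082, 0.034, -0.053, 12.6, 34.1, 0], [255, -0.096, 0.04, -0.062, 14.6, 39.8, 0], [255, -0.096, 0.04, -0.062, 14.6, 39.8, 0], [255, -0.096, 0.04, -0.062, 14.6, 39.8, 0]]}}

```text
time: 7.82
tool_pos: [0.4787, -0.1595, 0.2011]
tcp_rot: [0.093, 0.533, -0.146, 0.828]
contact_force: [0.6, -0.7, -1.3]
gripper_width: 0.0433
```

Run:
```python
from h import *
need([.45,-.2,.2],tgt(-94.4,65))
```

```text
shift [-0.0287 -0.0405 -0.0011] turn [ -0.37  -0.35 -74.43] q [-0.31 -0.12 -0.6   0.66 -0.02  0.03] t 7.8167 F [ 0.6 -0.7 -1.3] w 0.04331533310554293
```

>>> {"name": "send_rows", "arguments": {"series": [[255, -0.003, -0.004, 0, 0, 0, -6.8], [255, -0.006, -0.008, 0, 0, 0, -13.6], [255, -0.009, -0.012, 0, 0, 0, -20.4], [255, -0.012, -0.016, 0, 0, 0, -27.2], [255, -0.015, -0.02, 0, 0, 0, -34], [255, -0.018, -0.024, 0, 0, 0, -40.8], [255, -0.021, -0.028, 0, 0, 0, -47.6], [255, -0.023, -0.032, 0, 0, 0, -54.4], [255, -0.026, -0.036, 0, 0, 0, -61.2], [255, -0.029, -0.04, 0, -0.2, -0.2, -68], [255, -0.029, -0.04, 0, -0.3, -0.3, -74.4], [255, -0.029, -0.04, 0, -0.3, -0.3, -74.4]]}}

```text
time: 8.82
tool_pos: [0.4489, -0.1993, 0.201]
tcp_rot: [-0.394, -0.366, 0.62, -0.571]
contact_force: [0.2, 0.2, -2.9]
gripper_width: 0.0434
```

Run:
```python
from h import *
need([.45,-.2,.2],tgt(-94.4,20))
```

```text
shift [ 0.0011 -0.0007 -0.001 ] turn [-44.97   3.32   0.31] q [-0.16  0.16 -0.28  1.1  -0.43  1.49] t 8.8167 F [ 0.2  0.2 -2.9] w 0.04340968347803237
```

>>> {"name": "send_rows", "arguments": {"series": [[255, 0, 0, 0, -6, 0.4, 0], [255, 0, 0, 0, -12, 0.9, 0], [255, 0, 0, 0, -18, 1.3, 0.1], [255, 0, 0, 0, -24, 1.8, 0.1], [255, 0, 0, 0, -30, 2.2, 0.2], [255, 0, 0, 0, -36, 2.7, 0.2], [255, 0, 0, 0, -42, 3.1, 0.3], [255, 0, 0, 0, -45, 3.3, 0.3], [255, 0, 0, 0, -45, 3.3, 0.3], [255, 0, 0, 0, -45, 3.3, 0.3]]}}

```text
time: 9.65
tool_pos: [0.4485, -0.1992, 0.2005]
tcp_rot: [-0.126, -0.12, 0.722, -0.669]
contact_force: [0.0, 0.5, -1.8]
gripper_width: 0.0433
```

Run:
```python
from h import *
need([.45,-.2,.09],tgt(-94.4,20))
snap('scene','s8.png',160,150,340,300,4)
snap('top','t8.png',220,180,370,300,5)
```

```text
shift [ 0.0015 -0.0008 -0.1105] turn [-0.1  -0.3  -0.08] q [ 0.18  0.52 -0.31  1.34 -1.14  2.21] t 9.65 F [ 0.   0.5 -1.8] w 0.043281270139490596
```

View pics/s8.png

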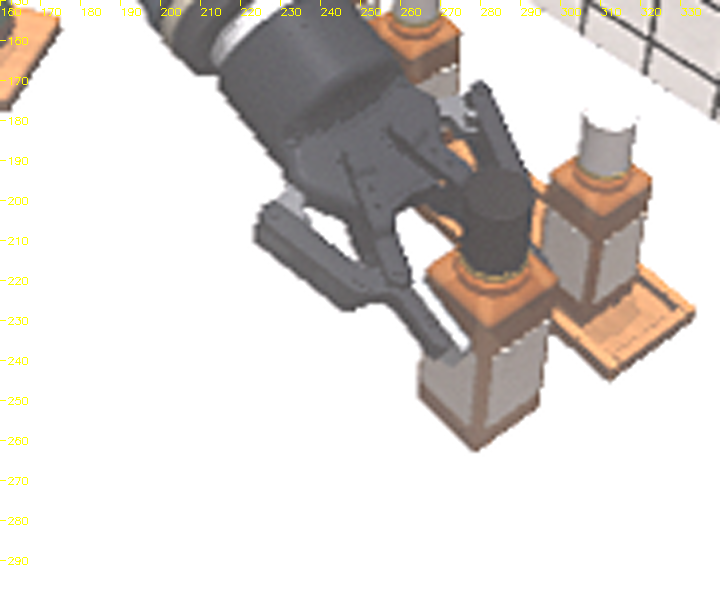

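View pics/t8.png

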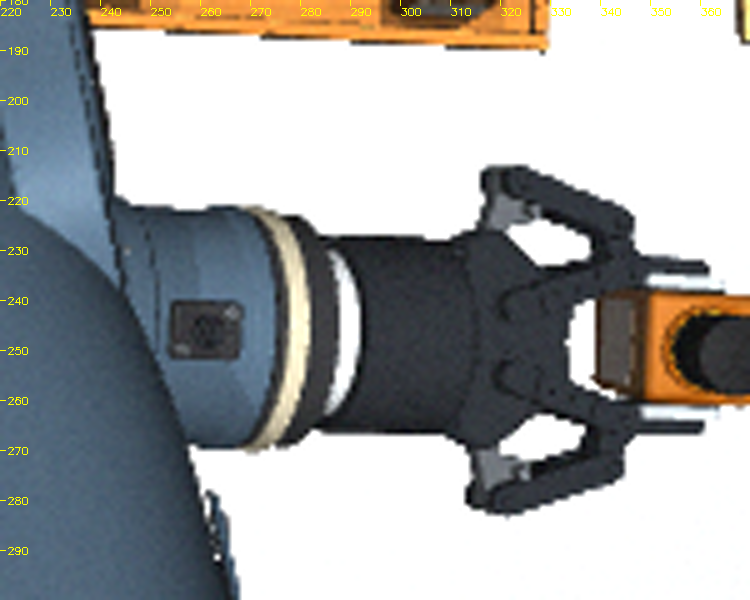

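>>> {"name": "send_rows", "arguments": {"series": [[255, 0, 0, -0.03, 0, -0.3, 0], [255, 0, 0, -0.06, 0, -0.3, 0], [255, 0, 0, -0.09, 0, -0.3, 0], [255, 0, 0, -0.105, 0, -0.3, 0], [255, 0, 0, -0.11, 0, -0.3, 0], [255, 0, 0, -0.11, 0, -0.3, 0], [255, 0, 0, -0.11, 0, -0.3, 0]]}}

```text
time: 10.33
tool_pos: [0.4492, -0.1998, 0.093]
tcp_rot: [-0.131, -0.117, 0.722, -0.669]
contact_force: [0.5, -0.4, -1.2]
gripper_width: 0.0435
```

Run:
```python
from h import *
need([.45,-.2,.09],tgt(-94.4,20))
snap('scene','s9.png',190,210,310,310,6)
```

```text
shift [ 0.0008 -0.0002 -0.003 ] turn [-0.17  0.38  0.02] q [ 0.17  0.68 -0.38  1.1  -1.14  2.21] t 10.3333 F [ 0.5 -0.4 -1.2] w 0.04345531630631547
```

View pics/s9.png

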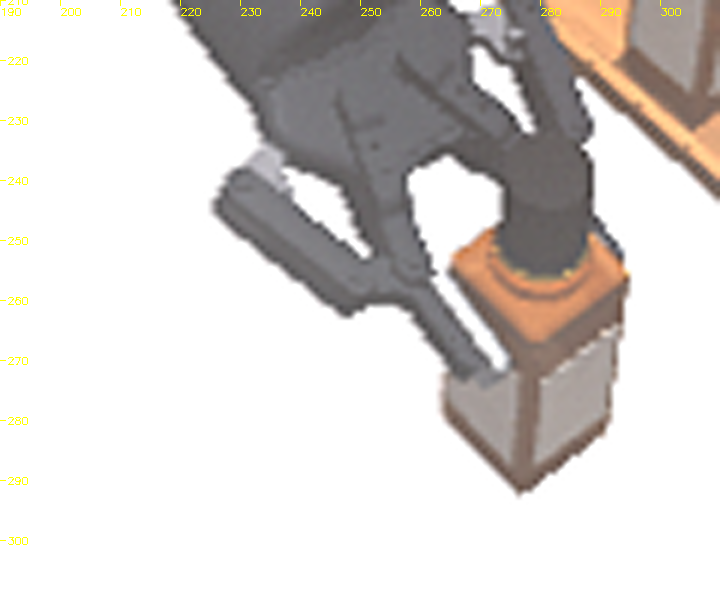

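Run:
```python
from h import *
for h in (0,.01,.02,.03): print(h,np.round(pix2w('scene',276.7,292,h),4),np.round(pix2w('scene',279.2,266.7,h+.1),4))
```

```text
0 [ 0.4379 -0.21    0.    ] [ 0.4353 -0.2122  0.1   ]
0.01 [ 0.4333 -0.2136  0.01  ] [ 0.4302 -0.2163  0.11  ]
0.02 [ 0.4288 -0.2172  0.02  ] [ 0.425  -0.2205  0.12  ]
0.03 [ 0.4243 -0.2209  0.03  ] [ 0.4199 -0.2246  0.13  ]
```

>>> {"name": "send_rows", "arguments": {"series": [[255, 0, 0, -0.006, -0.2, 0.4, 0], [255, 0, 0, -0.01, -0.2, 0.4, 0], [255, 0, 0, -0.014, -0.2, 0.4, 0], [255, 0, 0, -0.014, -0.2, 0.4, 0]]}}

```text
time: 10.72
tool_pos: [0.4492, -0.1997, 0.0785]
tcp_rot: [-0.127, -0.118, 0.723, -0.669]
contact_force: [-0.0, 0.3, -1.9]
gripper_width: 0.0436
```

Run:
```python
from h import *
need([.45,-.2,.075],tgt(-94.4,20))
snap('scene','s10.png',190,210,310,310,6)
```

```text
shift [ 0.0008 -0.0003 -0.0035] turn [ 0.02 -0.02  0.02] q [ 0.17  0.71 -0.38  1.09 -1.14  2.22] t 10.7167 F [-0.   0.3 -1.9] w 0.04358128823242367
```

View pics/s10.png

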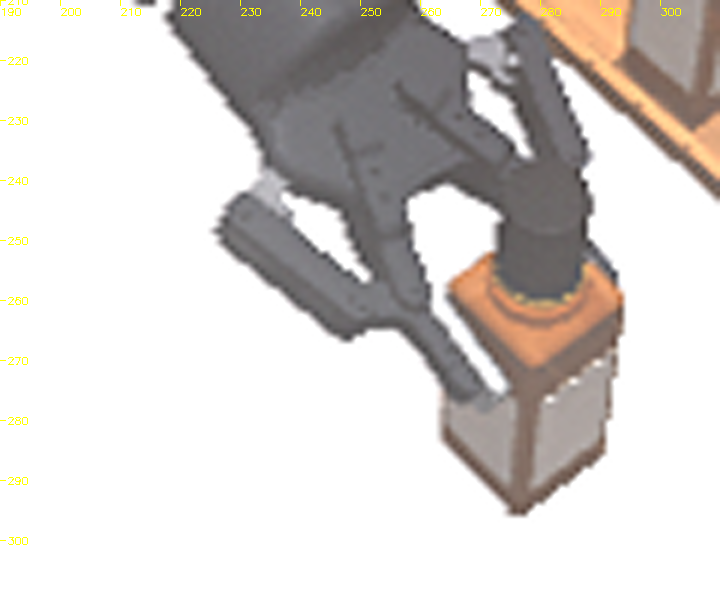

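Lower in 2 mm steps to contact.

>>> {"name": "send_rows", "arguments": {"series": [[255, 0, 0, -0.002, 0, 0, 0], [255, 0, 0, -0.004, 0, 0, 0], [255, 0, 0, -0.004, 0, 0, 0]]}}

```text
time: 11.02
tool_pos: [0.4491, -0.1997, 0.0745]
tcp_rot: [-0.127, -0.118, 0.723, -0.669]
contact_force: [0.0, -0.7, -1.8]
gripper_width: 0.0429
```

>>> {"name": "send_rows", "arguments": {"series": [[255, 0, 0, -0.002, 0, 0, 0], [255, 0, 0, -0.004, 0, 0, 0], [255, 0, 0, -0.004, 0, 0, 0]]}}

```text
time: 11.27
tool_pos: [0.45, -0.1999, 0.0735]
tcp_rot: [-0.125, -0.117, 0.722, -0.671]
contact_force: [-11.8, 15.0, 46.9]
gripper_width: 0.0434
```

>>> {"name": "send_rows", "arguments": {"series": [[255, 0, 0, 0.002, 0, 0, 0], [255, 0, 0, 0.002, 0, 0, 0]]}}

```text
time: 11.43
tool_pos: [0.4503, -0.1999, 0.0761]
tcp_rot: [-0.125, -0.116, 0.721, -0.671]
contact_force: [0.9, 0.4, -1.6]
gripper_width: 0.0435
```

Run:
```python
from h import *
need([.45,-.2,.075],tgt(-94.4,20))
snap('scene','s11.png',190,210,310,310,6)
```

```text
shift [-0.0003 -0.0001 -0.0011] turn [ 0.36 -0.04 -0.28] q [ 0.18  0.71 -0.38  1.08 -1.15  2.22] t 11.4333 F [ 0.9  0.4 -1.6] w 0.04345884218221182
```

View pics/s11.png

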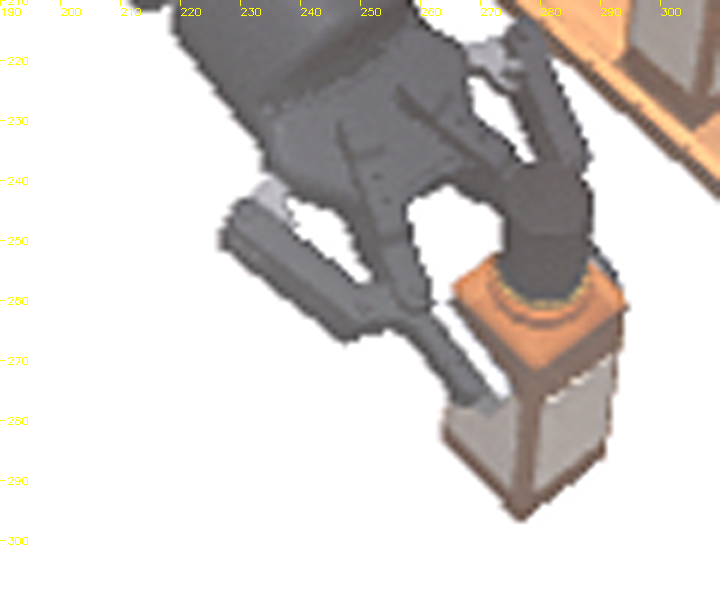

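>>> {"name": "send_rows", "arguments": {"series": [[255, 0, 0, -0.0013, 0.3, 0, 0], [255, 0, 0, -0.0013, 0.3, 0, 0], [110, 0, 0, -0.0013, 0.3, 0, 0], [90, 0, 0, -0.0013, 0.3, 0, 0], [70, 0, 0, -0.0013, 0.3, 0, 0], [40, 0, 0, -0.0013, 0.3, 0, 0], [40, 0, 0, -0.0013, 0.3, 0, 0], [40, 0, 0, -0.0013, 0.3, 0, 0]]}}

```text
time: 12.15
tool_pos: [0.4501, -0.1999, 0.0743]
tcp_rot: [-0.127, -0.118, 0.721, -0.671]
contact_force: [0.2, -0.4, -0.3]
gripper_width: 0.0718
```

Run:
```python
from h import *
need([.45,-.2,.075],tgt(-94.4,20))
snap('scene','s12.png',190,210,310,310,6)
```

```text
shift [-0.0001 -0.0001  0.0007] turn [ 0.03 -0.05 -0.25] q [ 0.17  0.71 -0.38  1.07 -1.15  2.21] t 12.15 F [ 0.2 -0.4 -0.3] w 0.07179405670383088
```

View pics/s12.png

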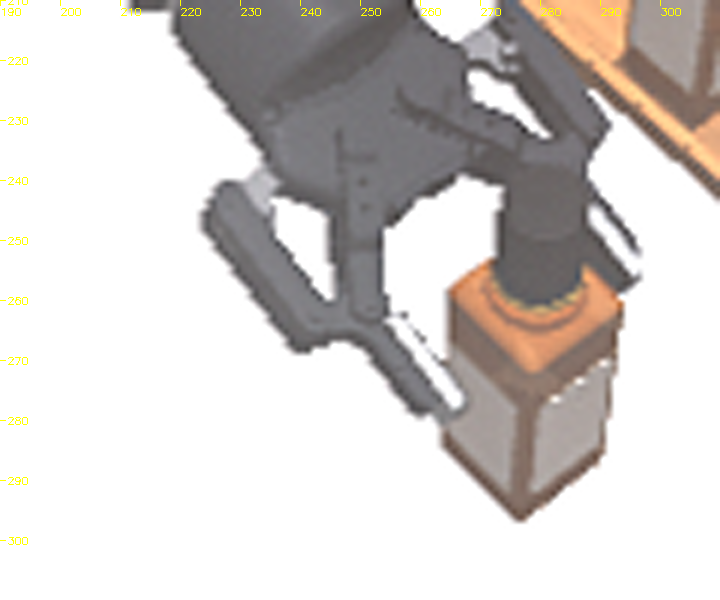

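>>> {"name": "send_rows", "arguments": {"series": [[40, 0.002, 0.028, 0.01, 0, 0, 0], [40, 0.004, 0.056, 0.02, 0, 0, 0], [40, 0.006, 0.084, 0.03, 0, 0, 0], [40, 0.008, 0.112, 0.041, 0, 0, 0], [40, 0.008, 0.112, 0.075, 0, 0, 0], [40, 0.008, 0.112, 0.11, 0, 0, 0], [40, 0.008, 0.112, 0.15, 0, 0, 0], [40, 0.008, 0.112, 0.18, 0, 0, 0], [40, 0.008, 0.112, 0.2, 0, 0, 0], [40, 0.008, 0.112, 0.2, 0, 0, 0]]}}

```text
time: 13.03
tool_pos: [0.4588, -0.0877, 0.2776]
tcp_rot: [-0.129, -0.117, 0.721, -0.671]
contact_force: [0.0, -0.2, 0.1]
gripper_width: 0.0719
```

Run:
```python
from h import *
need([.45,-.2,.24],tgt(-94.4,90))
snap('scene','s13.png',200,200,340,310,5)
snap('top','t13.png',270,200,390,290,6)
```

```text
shift [-0.0088 -0.1123 -0.0376] turn [69.75 -5.02 -0.12] q [ 0.39  0.58 -0.05  1.82 -1.    2.54] t 13.0333 F [ 0.  -0.2  0.1] w 0.07187866066628794
```

View pics/s13.png

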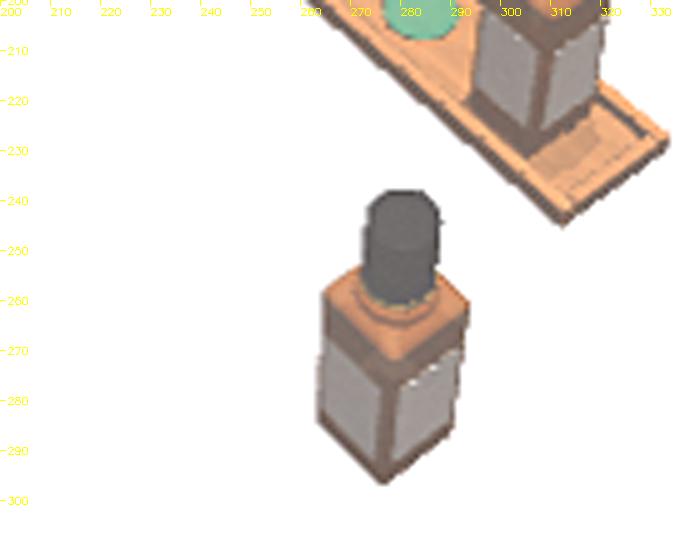

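View pics/t13.png

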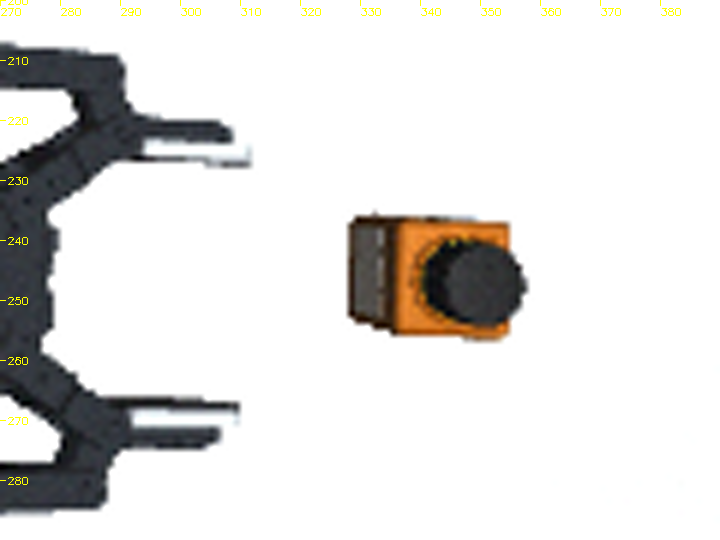

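Run:
```python
from h import *
print(pix2w('top',350.3,247.2,.15), pix2w('scene',200+404/5,200+210/5,.15))
# square top-face edges
c=[(396,222),(508,224),(396,334),(508,340)]
for p in c: print(pix2w('top',270+p[0]/6,200+p[1]/6,.1))
```

```text
[ 0.44981997 -0.19658425  0.15      ] [ 0.45117462 -0.19761983  0.15      ]
[ 0.47069339 -0.1768982   0.1       ]
[ 0.46902938 -0.21861706  0.1       ]
[ 0.42942899 -0.17548333  0.1       ]
[ 0.42626796 -0.21702729  0.1       ]
```

>>> {"name": "send_rows", "arguments": {"series": [[40, 0, 0, 0, 7, -0.5, 0], [40, 0, 0, 0, 14, -1, 0], [40, 0, 0, 0, 21, -1.5, 0], [40, 0, 0, 0, 28, -2, 0], [40, -0.001, -0.015, 0, 35, -2.5, 0], [40, -0.002, -0.03, 0, 42, -3, 0], [40, -0.004, -0.05, 0, 49, -3.5, 0], [40, -0.006, -0.07, 0, 56, -4, -0.1], [40, -0.007, -0.09, 0, 63, -4.5, -0.1], [40, -0.008, -0.109, 0, 69.7, -5, -0.1], [40, -0.008, -0.109, 0, 69.7, -5, -0.1], [40, -0.008, -0.109, 0, 69.7, -5, -0.1]]}}

```text
time: 14.13
tool_pos: [0.4494, -0.1995, 0.273]
tcp_rot: [-0.519, -0.481, 0.52, -0.479]
contact_force: [-0.2, 0.9, -0.1]
gripper_width: 0.0719
```

Run:
```python
from h import *
need([.4505,-.197,.127],tgt(-94.4,90))
```

```text
shift [ 0.0011  0.0025 -0.146 ] turn [-0.03 -0.2   0.14] q [-0.42  0.2   0.01  1.39 -0.    1.23] t 14.1333 F [-0.2  0.9 -0.1] w 0.07187715779860622
```

>>> {"name": "send_rows", "arguments": {"series": [[40, 0.001, 0.0025, -0.035, 0, -0.2, 0.1], [40, 0.001, 0.0025, -0.07, 0, -0.2, 0.1], [40, 0.001, 0.0025, -0.1, 0, -0.2, 0.1], [40, 0.001, 0.0025, -0.13, 0, -0.2, 0.1], [40, 0.001, 0.0025, -0.146, 0, -0.2, 0.1], [40, 0.001, 0.0025, -0.146, 0, -0.2, 0.1], [40, 0.001, 0.0025, -0.146, 0, -0.2, 0.1], [40, 0.001, 0.0025, -0.146, 0, -0.2, 0.1]]}}

```text
time: 14.8
tool_pos: [0.451, -0.1967, 0.1278]
tcp_rot: [0.519, 0.48, -0.519, 0.481]
contact_force: [0.6, 0.8, 0.4]
gripper_width: 0.0723
```

Run:
```python
from h import *
need([.4505,-.197,.127],tgt(-94.4,90))
snap('scene','s14.png',200,180,340,310,5)
```

```text
shift [-0.0005 -0.0003 -0.0008] turn [ 0.02  0.04 -0.02] q [-0.41  0.25 -0.29  1.03 -0.    1.24] t 14.8 F [0.6 0.8 0.4] w 0.0723413513115345
```

View pics/s14.png

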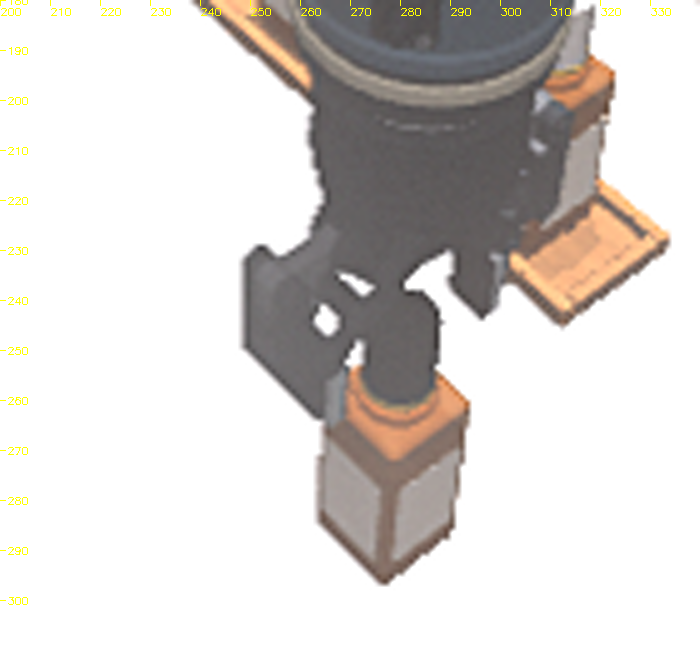

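>>> {"name": "send_rows", "arguments": {"series": [[255, 0, 0, 0, 0, 0, 0], [255, 0, 0, 0, 0, 0, 0], [255, 0, 0, 0, 0, 0, 0], [255, 0, 0, 0, 0, 0, 0], [255, 0, 0, 0, 0, 0, 0], [255, 0, 0, 0, 0, 0, 0], [255, 0, 0, 0, 0, 0, 0]]}}

```text
time: 15.43
tool_pos: [0.4514, -0.1971, 0.1288]
tcp_rot: [0.519, 0.48, -0.519, 0.481]
contact_force: [-2.6, 0.4, 9.2]
gripper_width: 0.0281
```

>>> {"name": "send_rows", "arguments": {"series": [[255, 0, 0, 0.02, 0, 0, 0], [255, 0, 0, 0.05, 0, 0, 0], [255, 0, 0, 0.05, 0, 0, 0]]}}

```text
time: 15.68
tool_pos: [0.453, -0.1979, 0.1833]
tcp_rot: [0.52, 0.478, -0.518, 0.483]
contact_force: [0.9, -0.7, -0.6]
gripper_width: 0.0283
```

Run:
```python
from h import *
need([.630,-.051,.2],tgt(-94.4,90))
snap('scene','s15.png',200,160,340,300,5)
```

```text
shift [0.177  0.1469 0.0167] turn [0.19 0.41 0.02] q [-0.41  0.21 -0.19  1.16 -0.    1.24] t 15.6833 F [ 0.9 -0.7 -0.6] w 0.028257963697363952
```

View pics/s15.png

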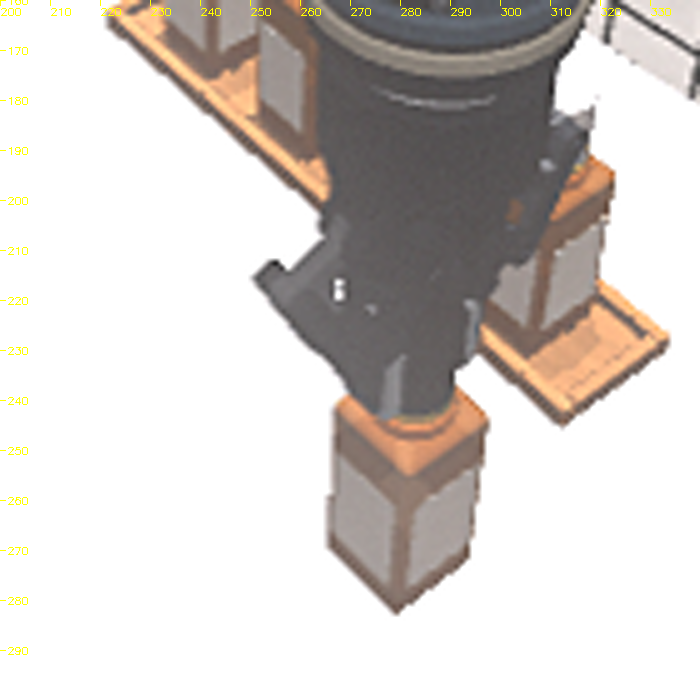

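>>> {"name": "send_rows", "arguments": {"series": [[255, 0.012, 0.03, 0.007, 0.1, 0.2, 0], [255, 0.025, 0.06, 0.007, 0.2, 0.4, 0], [255, 0.038, 0.09, 0.007, 0.2, 0.4, 0], [255, 0.05, 0.12, 0.007, 0.2, 0.4, 0], [255, 0.065, 0.147, 0.007, 0.2, 0.4, 0], [255, 0.09, 0.147, 0.007, 0.2, 0.4, 0], [255, 0.12, 0.147, 0.007, 0.2, 0.4, 0], [255, 0.15, 0.147, 0.007, 0.2, 0.4, 0], [255, 0.17, 0.147, 0.007, 0.2, 0.4, 0], [255, 0.177, 0.147, 0.007, 0.2, 0.4, 0], [255, 0.177, 0.147, 0.007, 0.2, 0.4, 0], [255, 0.177, 0.147, 0.007, 0.2, 0.4, 0]]}}

```text
time: 16.73
tool_pos: [0.629, -0.0508, 0.1873]
tcp_rot: [-0.518, -0.481, 0.519, -0.48]
contact_force: [0.0, -0.9, -2.8]
gripper_width: 0.0286
```

Run:
```python
from h import *
need([.630,-.051,.134],tgt(-94.4,90))
snap('scene','s16.png',210,90,350,240,5)
snap('top','t16.png',180,110,335,210,5)
```

```text
shift [ 0.001  -0.0002 -0.0533] turn [-0.04 -0.15  0.03] q [-0.08  0.51  0.24  1.31  0.    1.57] t 16.7333 F [ 0.  -0.9 -2.8] w 0.028587583841783
```

View pics/s16.png

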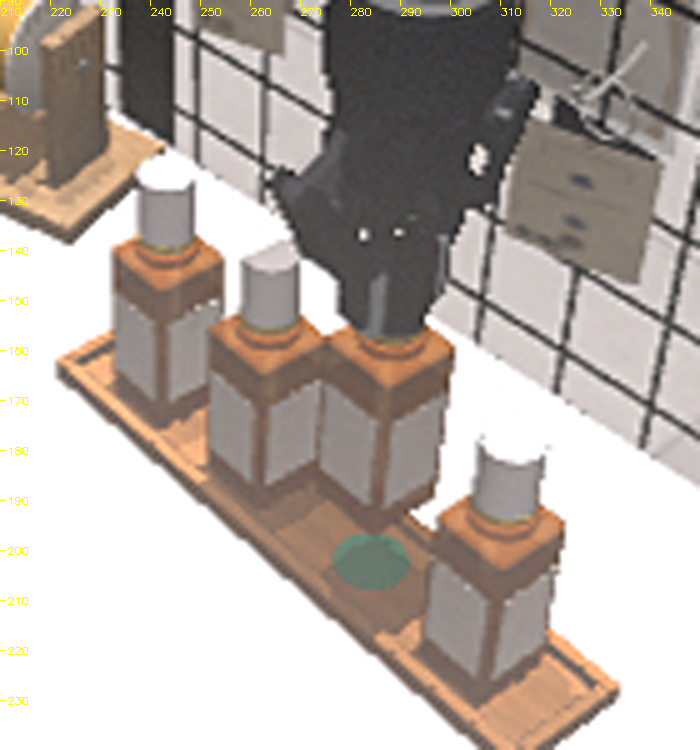

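View pics/t16.png

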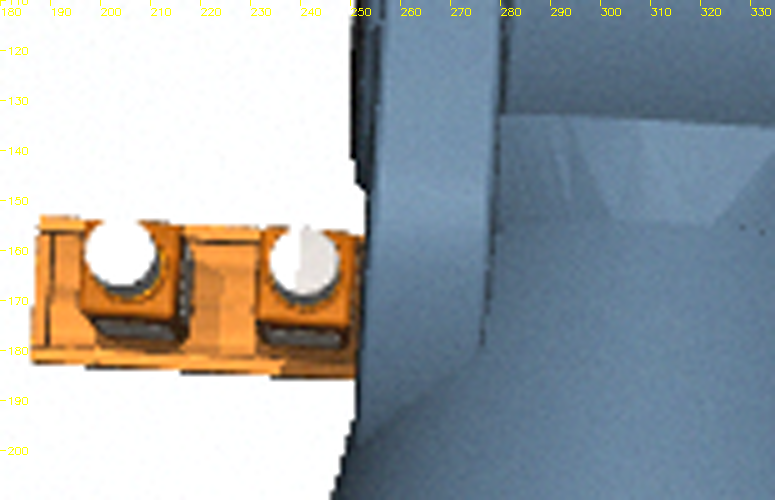

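Run:
```python
from h import *
print(w2pix('scene',[.6054,-.0712,.0585]),w2pix('scene',[.6054,-.0712,.1585]))
```

```text
[284.41683836 197.09079479] [287.26860016 166.21437848]
```

>>> {"name": "send_rows", "arguments": {"series": [[255, 0.0005, -0.0005, -0.015, 0, -0.1, 0], [255, 0.0005, -0.0005, -0.03, 0, -0.1, 0], [255, 0.0005, -0.0005, -0.042, 0, -0.1, 0], [255, 0.0005, -0.0005, -0.048, 0, -0.1, 0], [255, 0.0005, -0.0005, -0.049, 0, -0.1, 0], [255, 0.0005, -0.0005, -0.049, 0, -0.1, 0]]}}

```text
time: 17.33
tool_pos: [0.6288, -0.0514, 0.1396]
tcp_rot: [0.519, 0.48, -0.519, 0.48]
contact_force: [-0.7, -0.7, -2.6]
gripper_width: 0.0285
```

Run:
```python
from h import *
need([.630,-.051,.135],tgt(-94.4,90))
snap('scene','s17.png',210,110,350,240,5)
```

```text
shift [ 0.0012  0.0004 -0.0046] turn [-0.04  0.01  0.04] q [-0.08  0.52  0.14  1.19  0.    1.57] t 17.3333 F [-0.7 -0.7 -2.6] w 0.02846825571329918
```

View pics/s17.png

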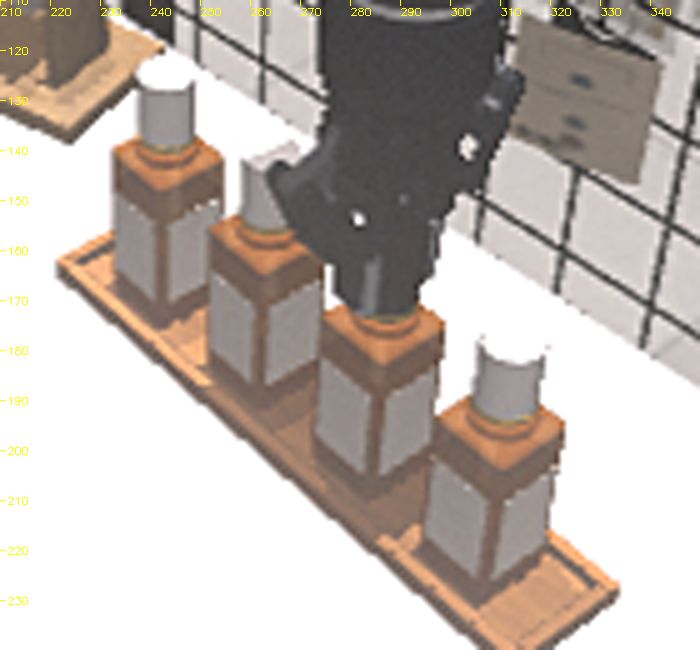

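>>> {"name": "send_rows", "arguments": {"series": [[255, 0.001, 0.0003, -0.002, 0, 0, 0], [255, 0.001, 0.0003, -0.0035, 0, 0, 0], [255, 0.001, 0.0003, -0.0035, 0, 0, 0]]}}

```text
time: 17.63
tool_pos: [0.6303, -0.0511, 0.1366]
tcp_rot: [0.519, 0.48, -0.518, 0.48]
contact_force: [-0.9, 0.5, -0.8]
gripper_width: 0.0285
```

>>> {"name": "send_rows", "arguments": {"series": [[255, 0, 0, -0.0012, 0, 0, 0], [255, 0, 0, -0.0012, 0, 0, 0]]}}

```text
time: 17.8
tool_pos: [0.6303, -0.0511, 0.1354]
tcp_rot: [0.519, 0.48, -0.518, 0.48]
contact_force: [0.2, 0.4, -2.2]
gripper_width: 0.0287
```

>>> {"name": "send_rows", "arguments": {"series": [[255, 0, 0, -0.0012, 0, 0, 0], [255, 0, 0, -0.0012, 0, 0, 0]]}}

```text
time: 17.97
tool_pos: [0.6306, -0.0511, 0.1349]
tcp_rot: [0.52, 0.48, -0.518, 0.481]
contact_force: [-1.4, 0.2, 6.7]
gripper_width: 0.0287
```

>>> {"name": "send_rows", "arguments": {"series": [[140, 0, 0, 0, 0, 0, 0], [120, 0, 0, 0, 0, 0, 0], [90, 0, 0, 0, 0, 0, 0], [60, 0, 0, 0, 0, 0, 0], [40, 0, 0, 0, 0, 0, 0], [40, 0, 0, 0, 0, 0, 0], [40, 0, 0, 0, 0, 0, 0]]}}

```text
time: 18.55
tool_pos: [0.6306, -0.0511, 0.1348]
tcp_rot: [0.52, 0.48, -0.518, 0.481]
contact_force: [0.1, -0.3, 0.6]
gripper_width: 0.0719
```

>>> {"name": "send_rows", "arguments": {"series": [[40, 0, 0, 0.02, 0, 0, 0], [40, 0, 0, 0.05, 0, 0, 0], [40, 0, 0, 0.08, 0, 0, 0], [40, -0.03, 0, 0.11, 0, 0, 0], [40, -0.07, 0, 0.13, 0, 0, 0], [40, -0.1, 0.02, 0.14, 0, 0, 0], [40, -0.13, 0.05, 0.14, 0, 0, 0], [40, -0.15, 0.09, 0.14, 0, 0, 0], [40, -0.15, 0.13, 0.14, 0, 0, 0], [40, -0.15, 0.17, 0.14, 0, 0, 0], [40, -0.15, 0.2, 0.14, 0, 0, 0], [40, -0.15, 0.2, 0.14, 0, 0, 0]]}}

```text
time: 19.55
tool_pos: [0.4801, 0.1534, 0.2748]
tcp_rot: [0.519, 0.481, -0.517, 0.481]
contact_force: [0.7, 0.3, -0.1]
gripper_width: 0.0721
```

Run:
```python
from h import *
need([.477,.2925,.18],tgt(-94.4,90))
snap('scene','s18.png',210,110,350,240,5)
snap('top','t18.png',180,130,335,210,5)
```

```text
shift [-0.0031  0.1391 -0.0948] turn [-0.11  0.14 -0.21] q [0.31 0.22 0.04 1.4  0.   1.95] t 19.55 F [ 0.7  0.3 -0.1] w 0.07208443710610789
```

View pics/s18.png

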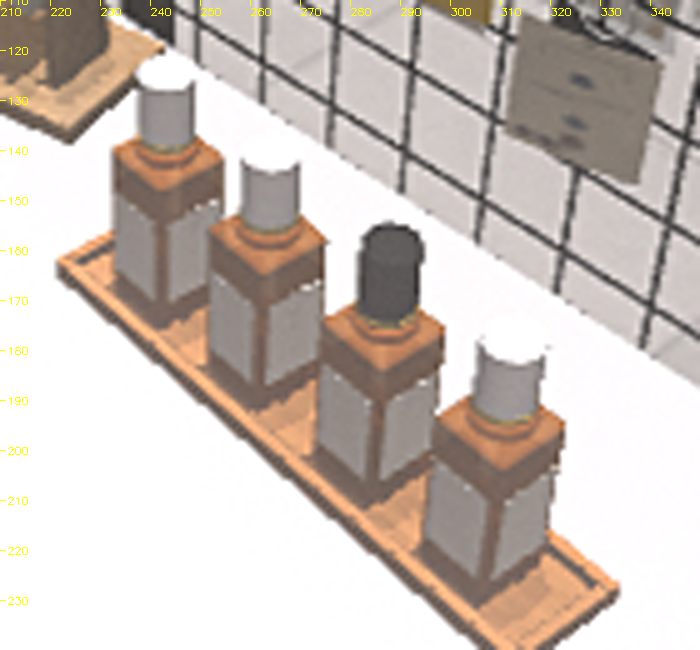

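View pics/t18.png

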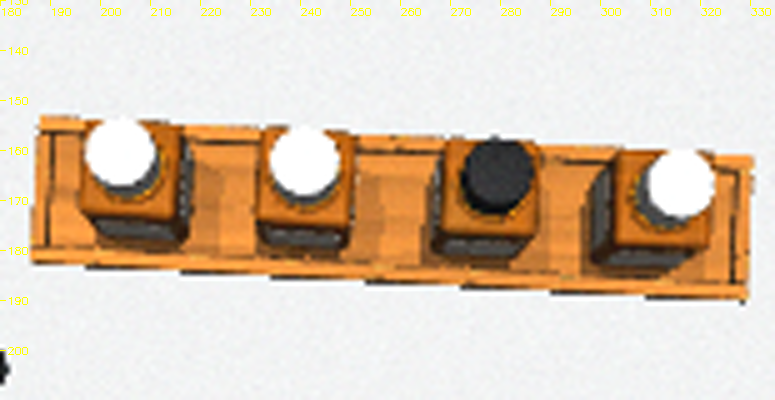

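>>> {"name": "send_rows", "arguments": {"series": [[255, 0, 0.035, -0.01, 0, 0, 0], [255, 0, 0.07, -0.02, 0, 0, 0], [255, -0.003, 0.105, -0.04, 0, 0, 0], [255, -0.003, 0.135, -0.06, 0, 0, 0], [255, -0.003, 0.139, -0.085, 0, 0, 0], [255, -0.003, 0.139, -0.095, 0, 0, 0], [255, -0.003, 0.139, -0.095, 0, 0, 0], [255, -0.003, 0.139, -0.095, 0, 0, 0], [255, -0.003, 0.139, -0.095, 0, 0, 0]]}}

```text
time: 20.4
tool_pos: [0.4783, 0.2879, 0.1813]
tcp_rot: [0.52, 0.48, -0.518, 0.481]
contact_force: [0.5, 1.0, 0.3]
gripper_width: -0.0
```

Run:
```python
from h import *
need([.477,.2925,.16],tgt(-94.4,90))
snap('scene','s19.png',100,60,220,190,5)
snap('top','t19.png',60,170,200,290,5)
c=pix2w('top',180+497/5,130+176/5,.156);print(c)
print(w2pix('scene',[.477,.2925,.18-.014]),w2pix('scene',[.477,.2925,.142]))
```

```text
shift [-0.0013  0.0046 -0.0213] turn [-0.07  0.21 -0.01] q [ 0.54  0.35 -0.02  1.2  -0.    2.19] t 20.4 F [0.5 1.  0.3] w -4.6503922678126874e-05
[ 0.62646416 -0.05046336  0.156     ]
[143.62432012 115.30986226] [145.29087063 123.08768352]
```

View pics/s19.png

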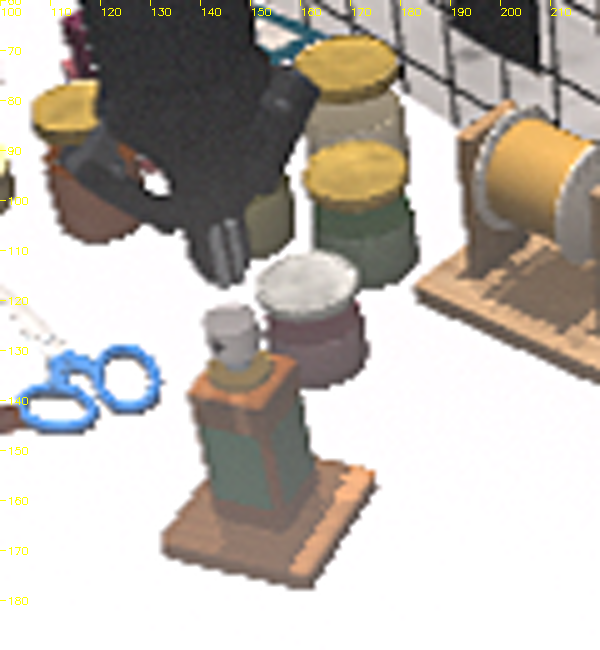

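View pics/t19.png

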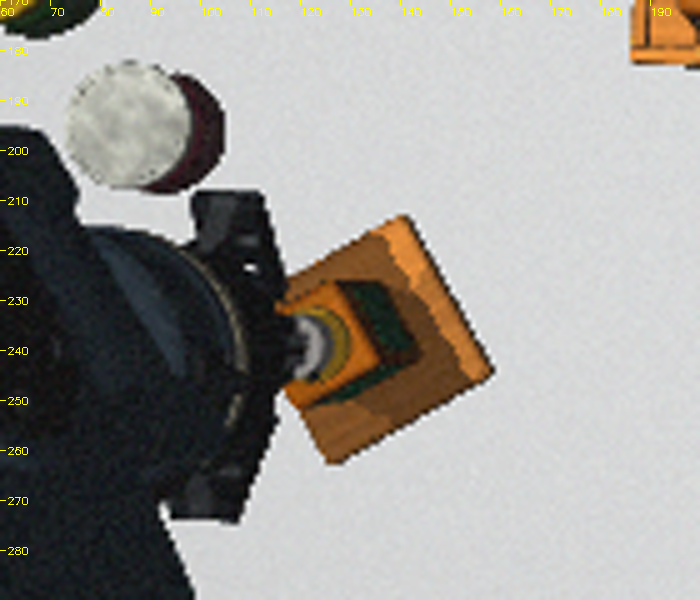

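>>> {"name": "send_rows", "arguments": {"series": [[255, -0.001, 0.0045, -0.01, 0, 0, 0], [255, -0.001, 0.0045, -0.02, 0, 0, 0], [255, -0.001, 0.0045, -0.0235, 0, 0, 0], [255, -0.001, 0.0045, -0.0235, 0, 0, 0]]}}

```text
time: 20.83
tool_pos: [0.4766, 0.2924, 0.1564]
tcp_rot: [0.519, 0.48, -0.518, 0.481]
contact_force: [-0.2, 0.3, -0.0]
gripper_width: 0.0003
```

>>> {"name": "send_rows", "arguments": {"series": [[255, 0, 0, -0.002, 0, 0, 0], [255, 0, 0, -0.004, 0, 0, 0], [255, 0, 0, -0.004, 0, 0, 0]]}}

```text
time: 21.08
tool_pos: [0.4767, 0.2925, 0.1523]
tcp_rot: [0.519, 0.48, -0.518, 0.481]
contact_force: [-0.2, -0.1, 3.3]
gripper_width: 0.0
```

>>> {"name": "send_rows", "arguments": {"series": [[255, 0, 0, -0.002, 0, 0, 0], [255, 0, 0, -0.0032, 0, 0, 0], [255, 0, 0, -0.004, 0, 0, 0], [255, 0, 0, -0.004, 0, 0, 0], [255, 0, 0, -0.004, 0, 0, 0]]}}

```text
time: 21.5
tool_pos: [0.4768, 0.2925, 0.1489]
tcp_rot: [0.52, 0.48, -0.518, 0.481]
contact_force: [-3.5, -1.6, 11.1]
gripper_width: -0.0001
```

>>> {"name": "send_rows", "arguments": {"series": [[255, 0, 0, 0.01, 0, 0, 0], [255, 0, 0, 0.04, 0, 0, 0], [255, 0, 0, 0.08, 0, 0, 0], [255, -0.03, -0.03, 0.12, 0, 0, 0], [255, -0.06, -0.06, 0.14, 0, 0, 0], [255, -0.09, -0.09, 0.15, 0, 0, 0], [255, -0.09, -0.09, 0.15, 0, 0, 0], [255, -0.09, -0.09, 0.15, 0, 0, 0]]}}

```text
time: 22.17
tool_pos: [0.3849, 0.2005, 0.3018]
tcp_rot: [0.521, 0.479, -0.517, 0.481]
contact_force: [-0.5, -0.8, 0.5]
gripper_width: -0.0003
```

Run:
```python
from h import *
need([.477,.2925,.16],tgt(-94.4,90))
snap('scene','s20.png',110,90,340,250,3)
snap('top','t20.png',90,130,340,270,3)
```

```text
shift [ 0.0921  0.092  -0.1418] turn [-0.13  0.36  0.01] q [ 0.48  0.07 -0.06  1.43 -0.    2.13] t 22.1667 F [-0.5 -0.8  0.5] w -0.0003243762141236275
```

View pics/s20.png

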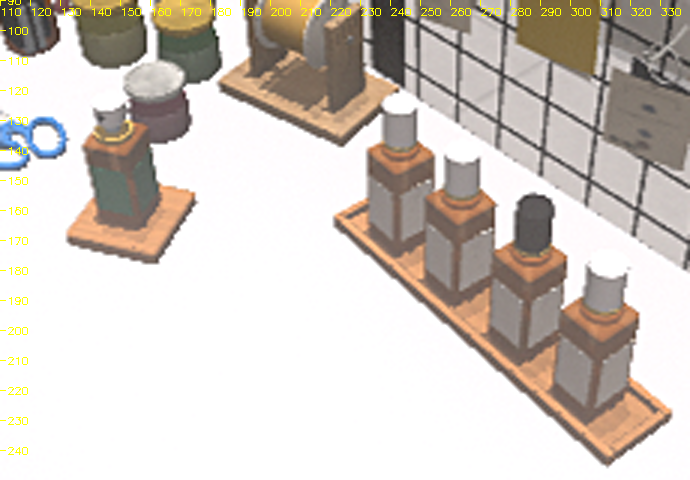

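View pics/t20.png

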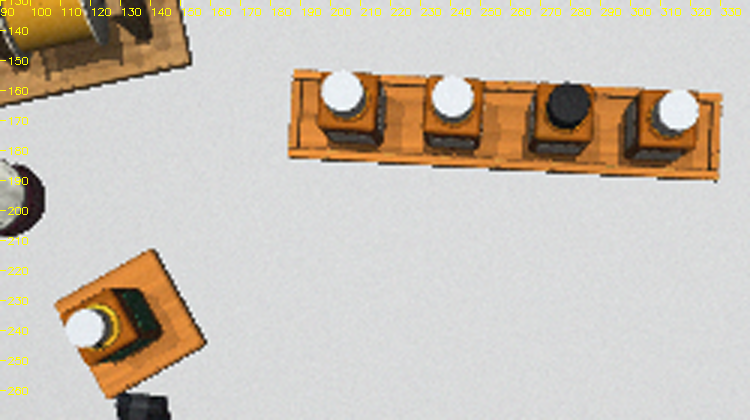

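```bash
python3 -c "
from bench import *
print(sign_off())"
```

```text
the job is handed in; nothing more can be done
None
```

The job is done and was handed in at about 22 s of the 69 s allowed.

- **Standing it up:** My first plan, to stand the bottle up with the tool pointing straight ahead, ran into the limit of joint 3. I turned the tool sideways instead and stood the bottle on the table at about (0.45, -0.20). It was released there and stood upright on its own.
- **Placing it:** I took it afresh by the cap and set it on the dot. It touched the tray floor at about 7 N and I released it.
- **Tester:** I pushed the nozzle down by about 7 mm. The force rose to 11 N at that depth, above the 5.4 N of the spring, so it was against its stop. I then lifted off.

**Last checks**
- All four bottles stand upright in the tray, and the white-capped ones look unmoved.
- The nozzle is back at the pixel position it had before the push.
- The arm is clear of everything and the force reads about 0.
- **Dot position:** the top camera puts the placed cap at (0.626, -0.050). I had measured the dot at (0.630, -0.051), which leaves about 3 to 4 mm in x. The dot, the tray edges and the two cameras differ among themselves by 2 to 3 mm.
- **Force:** while lowering onto the table, the force reached about 47 N for a moment, through the bottle held in the fingers. I eased it off at once. It was well below the 120 N wrist limit. It is above 40 N, but the 40 N limit covers the arm and the gripper's body, and this went through the fingers.

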